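# Change over the culture shaker

## Task

The shaker run is over: turn the black wing knob anticlockwise until it clicks past its detent, to unlock the platform, before you touch any of the flasks. Then drop every used flask into the yellow waste bin and stand every fallen bottle upright on the platform. When everything is in place turn the knob clockwise until it clicks back into locked, and leave the tube rack and the tip box where they are.

Things in the scene. Friction and masses are not known exactly. Their poses are not given: they have to be found in the camera images.
- platform (a point): Centre of the top of the shaker's black rubber platform, 80 mm above the bench. Axes turn with the shaker: x away from its control deck, y to the left. Inside its rim the platform measures 188 mm in x and 258 mm in y; the rim stands 10 mm above the rubber. The control deck lies on the robot's side, 60 mm above the bench.
- lock (a joint): Platform lock, rad: a black wing knob on an upright axis on the control deck, turned anticlockwise seen from above as the value grows. 0 = locked, 1.4 = unlocked; it has stops there. A stiff detent lies between (top at 0.7, about 0.15 N m): let go short of the top, it springs back; past it, it snaps over to the other stop.
- lock_grip (a point): On the knob's axis (160 mm from the platform's centre towards the control deck), at the height to grip: its wing is a bar 56 mm long, 14 mm thick, 34 mm tall, of which 11 mm stand above this point. x runs along the bar and turns with the knob.
- bin: Waste bin, open on top, fixed: yellow round tub with a red rim, 160 mm tall, inside 162 mm across at the bottom and 182 mm at the mouth. Origin: centre of its underside.
- flask0: A used culture flask (two or three are there, the others absent), lying flat on the shaker platform: clear flat body 70 x 54 x 26 mm (along its x, y, z) with a cloudy bottom, and a neck with a white cap 27 mm across reaching to 70 mm from the origin along +x. Origin: centre of the underside of the flat body. About 70 g. Best gripped over its 54 mm width.
- flask1: A used culture flask (two or three are there, the others absent), lying flat on the shaker platform: clear flat body 70 x 54 x 26 mm (along its x, y, z) with a cloudy bottom, and a neck with a white cap 27 mm across reaching to 70 mm from the origin along +x. Origin: centre of the underside of the flat body. About 70 g. Best gripped over its 54 mm width.
- flask2: A used culture flask (two or three are there, the others absent), lying flat on the shaker platform: clear flat body 70 x 54 x 26 mm (along its x, y, z) with a cloudy bottom, and a neck with a white cap 27 mm across reaching to 70 mm from the origin along +x. Origin: centre of the underside of the flat body. About 70 g. Best gripped over its 54 mm width.
- bottle0: A square white plastic bottle (two or three are there, the others absent), lying fallen on the bench at the start: body 50 x 50 x 100 mm, shoulder, round grey cap 34 mm across, 130 mm tall overall. Origin: centre of its foot; its z axis runs from foot to cap (so z is level when fallen, up when standing). About 200 g, centre of mass 55 mm from the foot.
- bottle1: A square white plastic bottle (two or three are there, the others absent), lying fallen on the bench at the start: body 50 x 50 x 100 mm, shoulder, round grey cap 34 mm across, 130 mm tall overall. Origin: centre of its foot; its z axis runs from foot to cap (so z is level when fallen, up when standing). About 200 g, centre of mass 55 mm from the foot.
- bottle2: A square white plastic bottle (two or three are there, the others absent), lying fallen on the bench at the start: body 50 x 50 x 100 mm, shoulder, round grey cap 34 mm across, 130 mm tall overall. Origin: centre of its foot; its z axis runs from foot to cap (so z is level when fallen, up when standing). About 200 g, centre of mass 55 mm from the foot.
- tube_rack: Bystander: orange tube rack, 100 x 200 x 45 mm (57 mm with tubes), loose; origin under its centre.
- tip_box: Bystander: blue box of pipette tips with a clear lid, 85 x 120 x 78 mm, loose; origin under its centre.
Not all that is in view belongs to the job. Leave any blue, orange or purple look-alike of the bottle0 alone.

How it is judged (in metres and radians):
On the way, in this order (a step that is already met when the one before it is completed fails the run):
1. the knob has clicked over to unlocked (value of joint lock above 1.2 rad), for 0.2 s.
2. with the platform unlocked, all flasks are in the bin and all bottles stand released on the platform (value of joint lock above 1.05 rad and horizontal distance between each of flask0, flask1, flask2 and bin below 0.088 m and z of each of flask0, flask1, flask2 in the frame of bin below 0.15 m and contact force between the fingers and bottle0 below 0.2 N and contact force between the fingers and bottle1 below 0.2 N and contact force between the fingers and bottle2 below 0.2 N and angle between each of bottle0, bottle1, bottle2's own z axis and vertical below 0.12 rad and x of bottle0 in the frame of platform between -0.09 and 0.09 m and y of bottle0 in the frame of platform between -0.125 and 0.125 m and z of bottle0 in the frame of platform between -0.01 and 0.012 m and x of bottle1 in the frame of platform between -0.09 and 0.09 m and y of bottle1 in the frame of platform between -0.125 and 0.125 m and z of bottle1 in the frame of platform between -0.01 and 0.012 m and x of bottle2 in the frame of platform between -0.09 and 0.09 m and y of bottle2 in the frame of platform between -0.125 and 0.125 m and z of bottle2 in the frame of platform between -0.01 and 0.012 m), for 0.3 s.
3. the knob has clicked back to locked (value of joint lock below 0.2 rad), for 0.2 s.
At the end, for the whole second after the job is handed in: The knob rests past its click in locked (below 0.2 rad), every flask is inside the waste bin, every bottle stands within 0.12 rad of upright on the platform with its foot's centre inside the rim, and all are at rest and released (value of joint lock below 0.2 rad and horizontal distance between each of flask0, flask1, flask2 and bin below 0.088 m and z of each of flask0, flask1, flask2 in the frame of bin below 0.15 m and linear speed of each of flask0, flask1, flask2, bottle0, bottle1, bottle2 below 0.05 m/s and angle between each of bottle0, bottle1, bottle2's own z axis and vertical below 0.12 rad and x of bottle0 in the frame of platform between -0.09 and 0.09 m and y of bottle0 in the frame of platform between -0.125 and 0.125 m and z of bottle0 in the frame of platform between -0.01 and 0.012 m and x of bottle1 in the frame of platform between -0.09 and 0.09 m and y of bottle1 in the frame of platform between -0.125 and 0.125 m and z of bottle1 in the frame of platform between -0.01 and 0.012 m and x of bottle2 in the frame of platform between -0.09 and 0.09 m and y of bottle2 in the frame of platform between -0.125 and 0.125 m and z of bottle2 in the frame of platform between -0.01 and 0.012 m); the robot touches nothing.
It fails at once if a flask was handled while the platform was locked (value of joint lock below 0.4 rad and (contact force between the fingers and flask0 above 2 N or contact force between the fingers and flask1 above 2 N or contact force between the fingers and flask2 above 2 N)).
It fails at once if a bystander (tube rack or tip box) was shifted more than 30 mm (distance of any of tube_rack, tip_box from where it was at the start of the episode above 0.03 m).
Of flask0, flask1, flask2 only 2 to 3 are there at a start; the rules pass over those that are not, and their reading is None.
Of bottle0, bottle1, bottle2 only 2 to 3 are there at a start; the rules pass over those that are not, and their reading is None.
At some moment in a run one of flask0, flask1, flask2 may be knocked a few centimetres aside while the robot is not near it.
Once in a run the grip may slacken for a moment while it holds something.
It also fails if it takes over 210 s, if anything falls off the work surface, if the arm or the gripper's body presses on something with over 40 N, if the wrist force passes 120 N, or if a joint passes its speed limit or range.

## Robot

A 7-joint arm with a two-finger parallel gripper is mounted at the origin on the work surface. World frame = base frame: x ahead of the robot, y to its left, z up, the work surface at z = 0. Lengths are in m, angles in degrees, forces in N, time in s.
With the tool pointing down it reaches from about 0.4 to 0.9 m from the base axis. Payload 5.5 kg.
Tool frame: the origin (TCP) lies at the very end of the fingers, on their centre line; the grasp point (between the pads) lies 19 mm behind it; z points along the fingers, y is the line along which they close (so a half turn about z gives the same grasp; the last joint's range is limited). The gripper opens to 92 mm and grips with 3 to 60 N. Pads are 19 mm wide; open, the fingers measure 130 mm over their backs; the gripper's body (75 mm by 190 mm) begins 47 mm behind the grasp point.
Start: joints at [84.523, 28.699, -24.465, 88.831, 12.651, 65.22, -12.049], TCP at [0.228, -0.609, 0.227] pointing down, gripper open.
Joint ranges: [-164.97, 164.97], [-17.58, 116.51], [-87.97, 89.64], [11.32, 138.91], [-80.73, 260.73], [10.89, 115.49], [-147.41, 147.41]. Speed limits (degrees/s): [147.25, 147.25, 180, 180, 180, 180, 180].

## Interface

Orientations are given as a 3x3 rotation matrix whose columns are the frame's x, y, z axes.
In Python, from workcell import env, vision gives the robot as it stands.
- The arm moves only by the shell command python3 -m handwheel 'ROWS' [OPENING] [FORCE]. ROWS is JSON, a list that holds one entry, the list of rows, each a list of 6 numbers: the shift along the tool's x, y, z in mm, then the turn, a rotation vector about the tool's x, y, z in rad. In form: [[[tx, ty, tz, ax, ay, az], ...]]. A call has exactly 10 rows; each row is the pose to reach, as a shift and turn from the pose commanded when the call began, along the tool's axes at that moment; what a row does not reach only later rows make up. A row lasts 1/12 s, in which the tool goes at most 41.7 mm and 7.16 degrees, less where a joint would pass 70% of its speed; a pose out of reach is approached as far as the arm can. A call with a gripper value outside its range is refused whole. OPENING is the finger opening in mm, from 0 to 91.8, set as the call begins (- or left out, the last holds). The fingers move at their own pace and stop on an object; FORCE is the grip in N (left out, the last holds). Time passes only in rows, so rows that repeat a pose let the fingers close, or fill a call up. It gives the time, the measured TCP pose, the force, the opening and the grip force at its end, in the units of the state.
- env.read_state(): the state, without advancing time (a new reading comes with each control period).
- vision.camera(name): name is "side" or "top" or "wrist"; returns (picture, depth): 420x560x3 uint8, red, green, blue; 420x560 float32, m along the optical axis (not along the pixel's ray), 0 where there is no reading.
- vision.get_calibration(name): a dict with "intrinsics" (3x3 intrinsics, pixels), "D" ([k1, k2, p1, p2, k3] as OpenCV has them; the pictures are not rectified), "extrinsics" (4x4, takes a point from world to camera coordinates). Camera axes: x right, y up, looking along -z (the intrinsics and any distortion apply to the point x, -y, -z); pixel columns grow to the right and rows downward; lengths in m; the calibration is good to about 2 mm. A picture is of the moment at which its call begins: read the wrist's pose just before it. get_calibration takes no time and is no camera call; for the wrist camera it gives the pose at the moment of the call.
- env.hand_in(): hands the job in; it is judged then, once.
The state is a dict: "time": time; "qpos": joint angles; "dq": joint speeds; "joint_torque": joint torques, N m; "ee_pos": TCP position; "tool_rot": TCP orientation; "ft_force": force on the tool from outside, world axes, zero at the start; "ft_torque": the same for the moment, N m; "finger_gap": finger opening in m; "grip_force": force on a finger pad.
Only numpy, scipy, OpenCV 4.12 (cv2) and the standard library are available. Lean on these libraries where they do the work, as an engineer would, in place of code of your own. Each camera call takes 0.05 s, during which the arm holds its last target. There are 200 camera calls.

## Working session

There is one attempt and no reset: what is moved stays moved. The work goes in short steps, Python scripts to look and compute and a shell command to move; the robot and the scene stay as the last step left them, time stands still between calls to the robot, and variables do not carry over. Pictures are saved under pics/ and viewed, at most 14 in all, crops included, and the job is handed in when it is done.

```bash
mkdir -p pics; ls
python3 - <<'E'
from workcell import env, vision
import cv2,numpy as np
for n in ("top","side"):
    p,d=vision.camera(n); cv2.imwrite(f"pics/{n}0.png",cv2.resize(p[:,:,::-1],(800,600),interpolation=cv2.INTER_CUBIC)); np.save(f"pics/{n}0.npy",d); 
    c=vision.get_calibration(n); print(n,np.round(c["intrinsics"],1).tolist(),np.round(c["D"],4),np.round(c["extrinsics"],3).tolist())
s=env.read_state(); print(s["time"],np.round(s["ee_pos"],4),np.round(s["tool_rot"],3).tolist(),s["finger_gap"])
E
```

```text
pics
top [[414.4, 0.0, 277.4], [0.0, 414.4, 205.6], [0.0, 0.0, 1.0]] [-0.1302  0.      0.      0.      0.    ] [[0.021, -1.0, 0.009, 0.022], [0.985, 0.022, 0.171, -0.585], [-0.171, 0.005, 0.985, -1.265], [0.0, 0.0, 0.0, 1.0]]
side [[427.2, 0.0, 276.6], [0.0, 427.2, 206.3], [0.0, 0.0, 1.0]] [-0.0405  0.      0.      0.      0.    ] [[-0.783, -0.622, -0.012, 0.449], [0.355, -0.463, 0.812, -0.257], [-0.51, 0.632, 0.583, -0.979], [0.0, 0.0, 0.0, 1.0]]
0.1 [ 0.228  -0.608   0.2258] [[0.936, 0.351, -0.001], [0.351, -0.936, 0.002], [0.0, -0.002, -1.0]] 0.09209110371495834
```

View pics/top0.png

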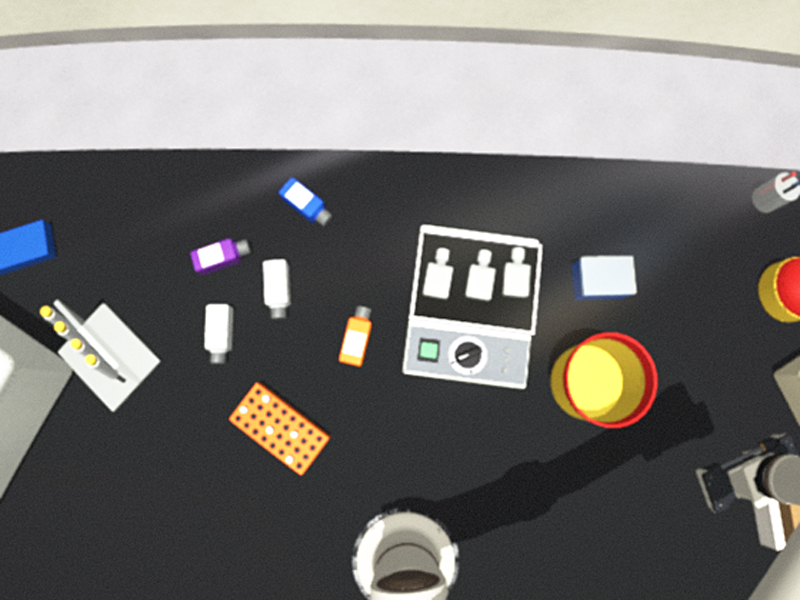

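View pics/side0.png

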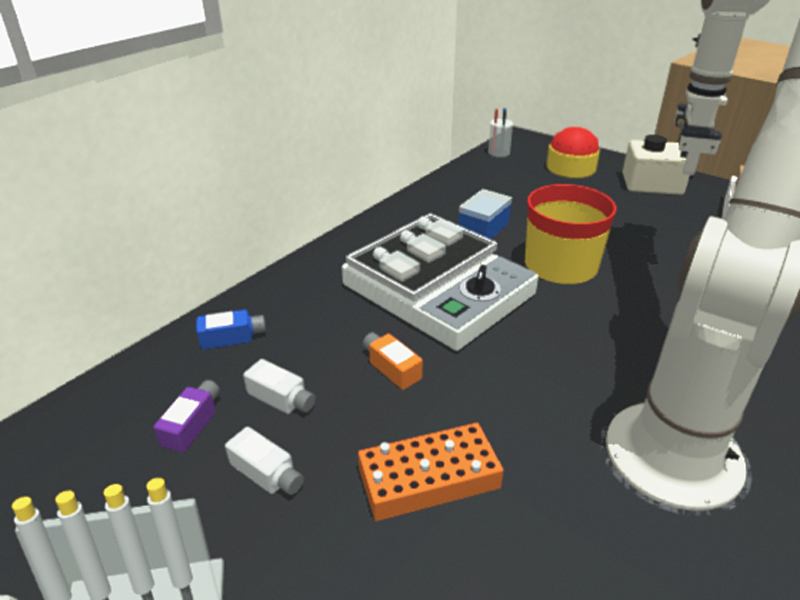

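The top picture shows two white bottles at (277,287) and (218,332), with caps towards the robot. Three flasks are at (439,275), (482,276) and (517,274), the knob is at (468,354) and the bin mouth at (605,380). The tip box is at (607,277) and the rack at (280,428). The look-alikes to avoid are purple (218,255), blue (303,200) and orange (355,336). The side view agrees: bottles at (278,387) and (263,460), orange at (395,360), purple at (185,415), blue at (230,328). The white thing by the gripper at (770,525) still needs checking.

```bash
cat > h.py <<'E'
from workcell import env, vision
import cv2,numpy as np
from scipy.spatial.transform import Rotation as R
F=np.diag([1,-1,-1.])
def ray(c,uv):
    uv=np.array(uv,float).reshape(-1,1,2)
    n=cv2.undistortPoints(uv,c["intrinsics"],np.array(c["D"]))[:,0]
    E=np.array(c["extrinsics"]); d=(np.c_[n,np.ones(len(n))]@F)@E[:3,:3]
    return -E[:3,:3].T@E[:3,3], d
def atz(c,uv,z):
    o,d=ray(c,uv); return o+d*((z-o[2])/d[:,2])[:,None]
def bydepth(c,uv,D):
    o,d=ray(c,uv); return np.array([o+k*D[int(round(v)),int(round(u))] for k,(u,v) in zip(d,uv)])
def tri(c1,uv1,c2,uv2):
    out=[]
    for a,b in zip(uv1,uv2):
        o1,d1=ray(c1,[a]);o2,d2=ray(c2,[b]);A=np.c_[d1[0],-d2[0]]
        t=np.linalg.lstsq(A,o2-o1,rcond=None)[0];p,q=o1+t[0]*d1[0],o2+t[1]*d2[0]
        out.append(np.r_[(p+q)/2,np.linalg.norm(p-q)])
    return np.array(out)
def down(yaw): # tool y (closing line) at yaw deg in world, pointing down; tool x = yaw+90
    a=np.radians(yaw); y=np.array([np.cos(a),np.sin(a),0]); z=np.array([0,0,-1.]); return np.c_[np.cross(y,z),y,z]
def rel(p,Rt,ref=None):
    s=env.read_state(); Rc=np.array(s["tool_rot"]); pc=np.array(s["ee_pos"])
    if ref is not None: pc,Rc=ref
    return np.round(1000*Rc.T@(np.array(p)-pc),1), np.round(R.from_matrix(Rc.T@Rt).as_rotvec(),3)
def snap(n,name,crop=None,scale=1):
    c=vision.get_calibration(n);p,d=vision.camera(n);q=p[:,:,::-1]
    if crop: x0,y0,x1,y1=crop;q=q[y0:y1,x0:x1]
    q=cv2.resize(q,None,fx=scale,fy=scale,interpolation=cv2.INTER_CUBIC);cv2.imwrite(f"pics/{name}.png",q)
    np.savez(f"pics/{name}.npz",p=p,d=d,**{k:np.array(v) for k,v in c.items()});return c,p,d
def load(name): return np.load(f"pics/{name}.npz")
E
python3 - <<'E'
from h import *
np.set_printoptions(suppress=True,precision=4)
ct=vision.get_calibration("top");cs=vision.get_calibration("side")
D=np.load("pics/top0.npy")
pts={'flask0':(439,280),'flask1':(481,282),'flask2':(516,280),'cap0':(442,252),'cap1':(484,254),'cap2':(518,252),'knob':(468,354),'rimTL':(422,228),'rimTR':(541,241),'rimBR':(534,332),'rimBL':(410,321),'deckBL':(405,374),'deckBR':(527,386),'b0':(275,280),'b0cap':(279,312),'b1':(219,322),'b1cap':(217,357),'binL':(566,372),'binR':(656,382),'binT':(611,333),'binB':(606,426),'tip':(607,277),'orange':(355,340),'orangecap':(363,313),'white?':(770,525)}
uv=np.array(list(pts.values()))*.7
P=bydepth(ct,uv,D)
for k,p in zip(pts,P): print(k,p)
T=tri(ct,uv[[0,6,13,15,14,16]],cs,np.array([(400,267),(483,270),(270,380),(258,455),(307,402),(290,481)])*.7);print(T)
E
```

```text
flask0 [ 0.6048 -0.0554  0.1145]
flask1 [ 0.6044 -0.1464  0.1049]
flask2 [ 0.6094 -0.2211  0.1109]
cap0 [ 0.6674 -0.0618  0.1095]
cap1 [ 0.6633 -0.1514  0.117 ]
cap2 [ 0.6726 -0.2277  0.1052]
knob [ 0.4495 -0.118   0.1098]
rimTL [ 0.7252 -0.019   0.0913]
rimTR [ 0.728  -0.3067 -0.0016]
rimBR [ 0.5104 -0.2844  0.0025]
rimBL [0.5226 0.0031 0.0615]
deckBL [0.4094 0.0106 0.0017]
deckBR [ 0.3869 -0.267   0.0016]
b0 [0.609  0.3058 0.0533]
b0cap [0.5386 0.2949 0.0428]
b1 [0.5115 0.4262 0.0537]
b1cap [0.4344 0.4282 0.0449]
binL [ 0.4126 -0.3109  0.1602]
binR [ 0.3981 -0.5722  0.0041]
binT [ 0.511  -0.4672  0.0027]
binB [ 0.305  -0.3915  0.1616]
tip [ 0.6279 -0.4346  0.0778]
orange [0.4791 0.1225 0.0535]
orangecap [0.5407 0.1073 0.042 ]
white? [ 0.072  -0.8189  0.062 ]
[[ 0.6081 -0.0586  0.0887  0.0044]
 [ 0.4463 -0.119   0.1144  0.0065]
 [ 0.6108  0.3079  0.0398  0.0019]
 [ 0.5108  0.4301  0.0302  0.0089]
 [ 0.5378  0.2961  0.0223  0.0088]
 [ 0.4338  0.4316  0.0291  0.004 ]]
```

Run:
```python
from h import *
c,p,d=snap("wrist","w0",None,1)
s=env.read_state();print(s["qpos"])
print(np.round(np.linalg.inv(c["extrinsics"]),3), np.round(c["intrinsics"],1),c["D"])
```

```text
[ 84.52364978  28.74443354 -24.45515477  88.87911218  12.65033393
  65.21933233 -12.04874763]
[[ 0.351  0.892  0.284  0.305]
 [-0.936  0.335  0.104 -0.579]
 [-0.002 -0.302  0.953  0.385]
 [ 0.     0.     0.     1.   ]] [[337.8   0.  277.7]
 [  0.  337.8 207.8]
 [  0.    0.    1. ]] [-0.07375627  0.          0.          0.          0.        ]
```

Run:
```python
from h import *
print(rel([.228,-.608,.38],down(-90)), rel([.54,-.15,.36],down(-90)))
```

```text
(array([   0. ,   -0.3, -154.1]), array([-0.002,  0.   ,  0.359])) (array([ 453. , -319.6, -133.6]), array([-0.002,  0.   ,  0.359]))
```

View pics/w0.png

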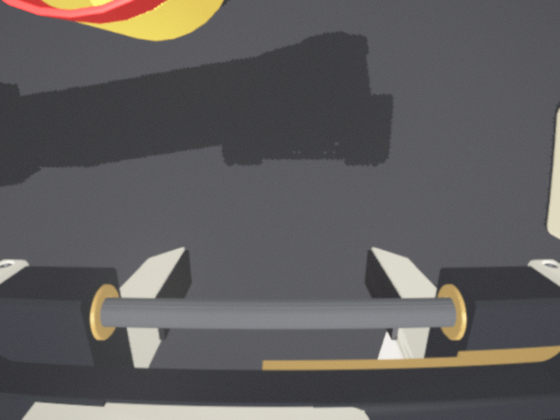

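```bash
python3 -m handwheel '[[[0,0,-40,0,0,0],[0,0,-80,0,0,0],[0,0,-120,0,0,0.05],[30,-30,-150,0,0,0.1],[70,-60,-180,0,0,0.15],[110,-90,-180,0,0,0.2],[145,-120,-180,0,0,0.25],[180,-150,-180,0,0,0.3],[210,-180,-180,0,0,0.36],[240,-210,-180,0,0,0.36]]]' 91 20
python3 -m handwheel '[[[35,-10,0,0,0,0],[60,-35,0,0,0,0],[85,-60,0,0,0,0],[105,-80,0,0,0,0],[105,-100,0,0,0,0],[105,-120,0,0,0,0],[105,-135,0,0,0,0],[105,-145,0,0,0,0],[105,-145,0,0,0,0],[105,-145,0,0,0,0]]]'
python3 - <<'E'
from h import *
s=env.read_state();print(s["qpos"],s["ee_pos"],s["tool_rot"],s["time"])
print(rel([.48,-.13,.40],down(-90)))
snap("top","t1",(480,300,560,420),5);snap("wrist","w1",None,1)
E
```

```text
time: 0.98
ee_pos: [0.3616, -0.3639, 0.4064]
tool_rot: [[1.0, -0.004, 0.0], [-0.004, -1.0, -0.0], [0.0, 0.0, -1.0]]
ft_force: [0.5, -0.3, -0.0]
finger_gap: 0.0912
grip_force: 0.0
time: 1.82
ee_pos: [0.4657, -0.2216, 0.4067]
tool_rot: [[1.0, -0.002, 0.0], [-0.002, -1.0, -0.001], [0.0, 0.001, -1.0]]
ft_force: [-0.1, -0.3, 0.7]
finger_gap: 0.0914
grip_force: 0.0
[ 56.64246725   8.14481254 -38.33402901  92.88348381   5.18211334
  80.71340868 -72.33849668] [ 0.46569074 -0.2216374   0.40665051] [[ 9.99998644e-01 -1.63787155e-03  1.74151531e-04]
 [-1.63762654e-03 -9.99997682e-01 -1.39780398e-03]
 [ 1.76440551e-04  1.39751689e-03 -9.99999008e-01]] 1.8167
(array([ 14.2, -91.7,   6.5]), array([ 0.001, -0.   , -0.002]))
```

View pics/w1.png

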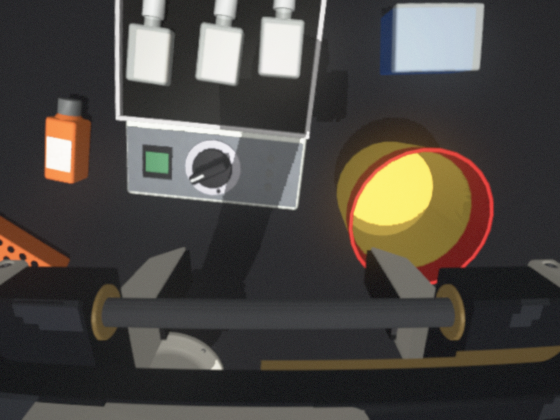

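View pics/t1.png

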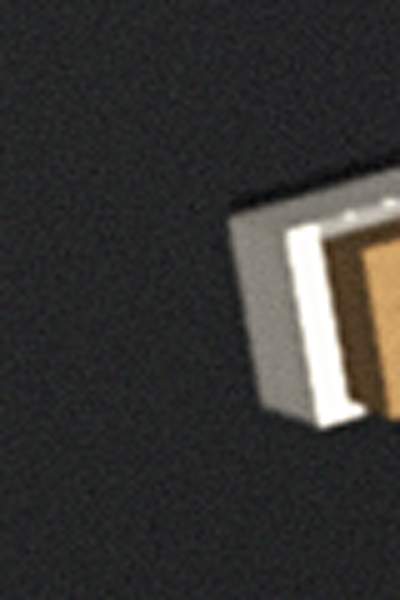

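The white thing is an instrument box with a wooden part, so it is not a bottle. The wrist view shows the knob at (211,167), the flasks at (150,50), (220,50) and (282,45), and the bin at (420,215). I'll move closer.

```bash
python3 -m handwheel '[[[5,-30,10,0,0,0],[10,-60,20,0,0,0],[14,-92,27,0,0,0],[14,-92,27,0,0,0],[14,-92,27,0,0,0],[14,-92,27,0,0,0],[14,-92,27,0,0,0],[14,-92,27,0,0,0],[14,-92,27,0,0,0],[14,-92,27,0,0,0]]]'
python3 - <<'E'
from h import *
s=env.read_state();print(s["qpos"],s["ee_pos"])
snap("wrist","w2",(150,0,410,250),3)
E
```

```text
time: 2.75
ee_pos: [0.4801, -0.1299, 0.3794]
tool_rot: [[1.0, -0.003, 0.0], [-0.003, -1.0, -0.0], [0.0, 0.0, -1.0]]
ft_force: [0.3, 0.6, 0.0]
finger_gap: 0.0912
grip_force: 0.0
[ 50.77700629   6.91923985 -42.23521028  97.72505094   4.7631958
  77.17753984 -82.46143057] [ 0.48011943 -0.12985747  0.3794181 ]
```

View pics/w2.png

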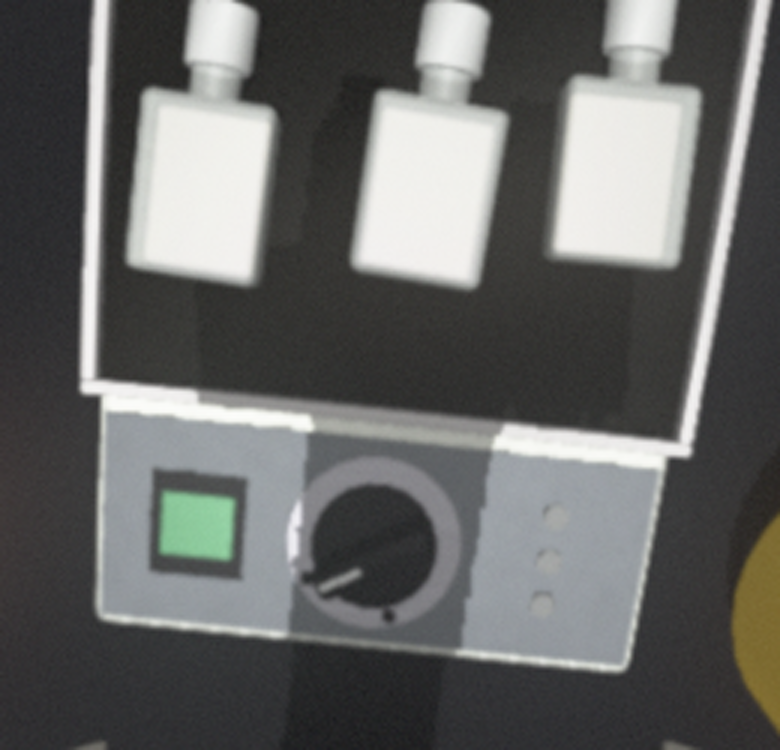

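The crop shows the knob axis near (375,545). Its bar runs from about (320,590) to (425,530), with the white pointer end at lower left on the locked dot (308,577) and the other dot at (388,615). The three flasks have their caps away from the robot, and the front rim corners are at (85,385) and (690,448).

Run:
```python
from h import *
np.set_printoptions(suppress=True,precision=4)
w=load("w2")
def f(a): return np.array(a,float)/3+[150,0]
print("rim",atz(w,f([(85,385),(690,448),(101,0),(762,0)]),.09))
print("deck",atz(w,f([(100,617),(628,668)]),.06))
print("flask body corners: BL BR TR TL",)
for q in ([(133,267),(255,285),(272,108),(145,92)],[(355,270),(475,288),(505,112),(378,92)],[(553,257),(680,266),(697,92),(570,78)]):
    p=atz(w,f(q),.104);c=p.mean(0);ax=(p[2]+p[3]-p[0]-p[1]);ay=p[3]+p[0]-p[1]-p[2];print(c,np.degrees(np.arctan2(ax[1],ax[0])),np.degrees(np.arctan2(ay[1],ay[0])),np.linalg.norm(ax)/2,np.linalg.norm(ay)/2)
D=w["d"];v,u=np.mgrid[0:250,150:410];uv=np.c_[u.ravel(),v.ravel()]
P=bydepth(w,uv,D);ok=D[uv[:,1],uv[:,0]]>0
k=ok&(np.hypot(P[:,0]-.447,P[:,1]+.119)<.045)
print("z hist",np.histogram(P[k,2],bins=np.arange(.05,.13,.005)))
b=P[k&(P[:,2]>.097)];c=b.mean(0);e,V=np.linalg.eigh(np.cov(b[:,:2].T));d=V[:,1]
print("bar",len(b),c,np.degrees(np.arctan2(d[1],d[0])),np.ptp((b[:,:2]-c[:2])@d),np.ptp((b[:,:2]-c[:2])@V[:,0]))
for n,x,y in(("f0",.605,-.055),("f1",.605,-.146),("f2",.61,-.22)):
    m=ok&(np.abs(P[:,0]-x)<.015)&(np.abs(P[:,1]-y)<.015);print(n,np.median(P[m,2]))
m=ok&(abs(P[:,0]-.54)<.01)&(abs(P[:,1]+.14)<.06);print("rubber z",np.median(P[m,2]))
# knob axis by ring
print("ring centre", atz(w,f([(378,540)]),.062), atz(w,f([(340,580),(375,545)]),.11))
# stereo w1/w2 flask1 corner,knob pointer
w1=load("w1")
print(tri(w1,[(211,167),(128,122),(307,136)],w,f([(375,548),(85,385),(690,448)])))
```

```text
rim [[ 0.5292  0.0007  0.09  ]
 [ 0.501  -0.2655  0.09  ]
 [ 0.682  -0.0168  0.09  ]
 [ 0.6825 -0.2823  0.09  ]]
deck [[ 0.4139  0.0117  0.06  ]
 [ 0.3863 -0.2525  0.06  ]]
flask body corners: BL BR TR TL
[ 0.6073 -0.0565  0.104 ] -7.5207789055860195 81.78073660224112 0.0676563827115336 0.05051163644728341
[ 0.6057 -0.1477  0.104 ] -8.537809681789366 81.7084409923898 0.06820911723175832 0.05015312547659592
[ 0.6128 -0.2268  0.104 ] -2.8685126286296376 85.92387219997767 0.06728127497461676 0.05176094845782993
z hist (array([  0,   0, 518, 998, 291, 546,  26,  28,  38,  27,  50, 406,   1,
         0,   0]), array([0.05 , 0.055, 0.06 , 0.065, 0.07 , 0.075, 0.08 , 0.085, 0.09 ,
       0.095, 0.1  , 0.105, 0.11 , 0.115, 0.12 , 0.125]))
bar 476 [ 0.4541 -0.124   0.1065] 113.67083558527554 0.055570107109097766 0.014193652179271108
f0 0.10710385634076189
f1 0.10705020659604622
f2 0.10704879241360316
rubber z 0.08111939702287446
ring centre [[ 0.4529 -0.1267  0.062 ]] [[ 0.446  -0.1103  0.11  ]
 [ 0.4617 -0.1257  0.11  ]]
[[ 0.4559 -0.1258  0.086   0.0025]
 [ 0.5193  0.0317 -0.0153  0.0045]
 [ 0.5023 -0.2621  0.1013  0.0005]]
```

```bash
python3 -m handwheel '[[[-5,-1,20,0,0,-0.12],[-10,-2,40,0,0,-0.24],[-15,-3,60,0,0,-0.36],[-20,-4,80,0,0,-0.48],[-26,-5,100,0,0,-0.6],[-26,-5,120,0,0,-0.72],[-26,-5,130,0,0,-0.84],[-26,-5,130,0,0,-0.96],[-26,-5,130,0,0,-1.08],[-26,-5,130,0,0,-1.2]]]' 34 30
python3 -m handwheel '[[[0,0,0,0,0,-0.12],[0,0,0,0,0,-0.24],[0,0,10,0,0,-0.36],[0,0,20,0,0,-0.48],[0,0,30,0,0,-0.6],[0,0,40,0,0,-0.72],[0,0,50,0,0,-0.787],[0,0,60,0,0,-0.787],[0,0,60,0,0,-0.787],[0,0,60,0,0,-0.787]]]'
python3 - <<'E'
from h import *
s=env.read_state();print(s["qpos"],s["ee_pos"],s["time"])
print(rel([.454,-.125,.082],down(23.7)))
w=snap("wrist","w3",None,1)[0]; snap("side","s3",(200,100,420,260),3.5)
E
```

```text
time: 3.63
ee_pos: [0.4541, -0.1241, 0.2491]
tool_rot: [[0.358, 0.934, -0.0], [0.934, -0.358, 0.0], [0.0, -0.0, -1.0]]
ft_force: [0.6, 0.2, 0.3]
finger_gap: 0.0344
grip_force: 0.0
time: 4.47
ee_pos: [0.4539, -0.1239, 0.1891]
tool_rot: [[-0.401, 0.916, -0.001], [0.916, 0.401, 0.001], [0.001, -0.001, -1.0]]
ft_force: [-0.7, 0.9, -0.6]
finger_gap: 0.0339
grip_force: 0.0
[ 59.33623161  18.88986074 -55.09243101 115.28502288  18.82318461
  55.18124414  18.37079913] [ 0.45390929 -0.12391623  0.18905089] 4.4667
(array([ -1.1,  -0.3, 107. ]), array([-0.001, -0.001, -0.001]))
```

View pics/s3.png

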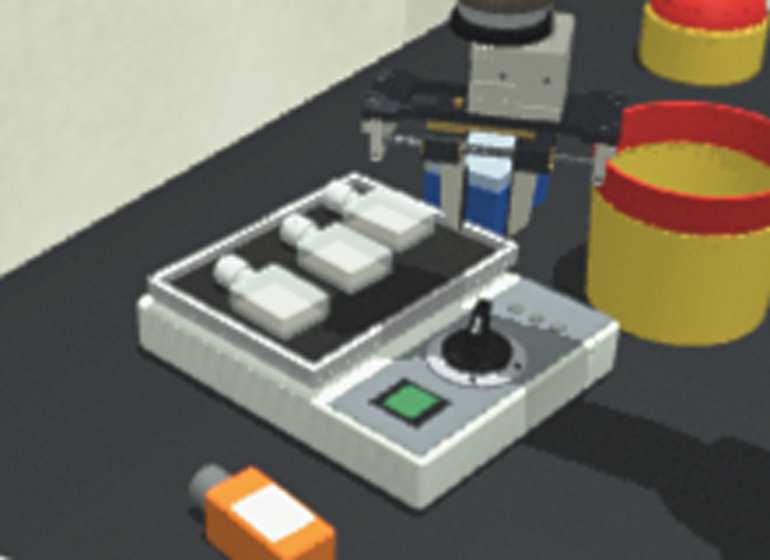

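The fingers hang above the knob at about (488,190), the wing is at (480,325), and both sides of it are clear. I'll descend, grip and turn.

```bash
python3 -m handwheel '[[[0,0,20,0,0,0],[0,0,40,0,0,0],[0,0,60,0,0,0],[-1,0,80,0,0,0],[-1,0,95,0,0,0],[-1,0,107,0,0,0],[-1,0,107,0,0,0],[-1,0,107,0,0,0],[-1,0,107,0,0,0],[-1,0,107,0,0,0]]]' 
python3 -m handwheel '[[[0,0,0,0,0,0],[0,0,0,0,0,0],[0,0,0,0,0,0],[0,0,0,0,0,0],[0,0,0,0,0,0],[0,0,0,0,0,0],[0,0,0,0,0,0],[0,0,0,0,0,0],[0,0,0,0,0,0],[0,0,0,0,0,0]]]' 0 40
python3 -m handwheel '[[[0,0,0,0,0,-0.1],[0,0,0,0,0,-0.2],[0,0,0,0,0,-0.3],[0,0,0,0,0,-0.4],[0,0,0,0,0,-0.5],[0,0,0,0,0,-0.6],[0,0,0,0,0,-0.7],[0,0,0,0,0,-0.8],[0,0,0,0,0,-0.9],[0,0,0,0,0,-1.0]]]'
python3 -m handwheel '[[[0,0,0,0,0,-0.1],[0,0,0,0,0,-0.2],[0,0,0,0,0,-0.3],[0,0,0,0,0,-0.38],[0,0,0,0,0,-0.38],[0,0,0,0,0,-0.38],[0,0,0,0,0,-0.38],[0,0,0,0,0,-0.38],[0,0,0,0,0,-0.38],[0,0,0,0,0,-0.38]]]'
```

```text
time: 5.4
ee_pos: [0.4556, -0.1251, 0.0835]
tool_rot: [[-0.403, 0.915, 0.002], [0.915, 0.403, -0.001], [-0.002, 0.001, -1.0]]
ft_force: [0.0, 0.1, 0.0]
finger_gap: 0.0339
grip_force: 0.0
time: 6.23
ee_pos: [0.4534, -0.1257, 0.0825]
tool_rot: [[-0.402, 0.915, -0.002], [0.915, 0.402, -0.001], [-0.0, -0.003, -1.0]]
ft_force: [-3.9, -1.5, 6.6]
finger_gap: 0.0137
grip_force: 40.0
time: 7.07
ee_pos: [0.454, -0.1249, 0.0825]
tool_rot: [[-0.989, 0.15, -0.001], [0.15, 0.989, -0.0], [0.001, -0.001, -1.0]]
ft_force: [-2.6, 0.2, 3.1]
finger_gap: 0.0136
grip_force: 40.0
time: 7.9
ee_pos: [0.454, -0.1245, 0.0825]
tool_rot: [[-0.975, -0.222, -0.001], [-0.222, 0.975, 0.0], [0.001, 0.0, -1.0]]
ft_force: [-2.7, 0.5, 4.6]
finger_gap: 0.0136
grip_force: 40.0
```

```bash
python3 -m handwheel '[[[0,0,0,0,0,0],[0,0,0,0,0,0],[0,0,0,0,0,0],[0,0,0,0,0,0],[0,0,-20,0,0,0],[0,0,-50,0,0,0],[0,0,-90,0,0,0],[0,0,-130,0,0,0],[0,0,-170,0,0,0.1],[0,0,-210,0,0,0.2]]]' 34 30
python3 -m handwheel '[[[0,0,-35,0,0,0.12],[0,0,-70,0,0,0.24],[0,0,-90,0,0,0.36],[0,0,-90,0,0,0.48],[0,0,-90,0,0,0.6],[0,0,-90,0,0,0.72],[0,0,-90,0,0,0.84],[0,0,-90,0,0,0.96],[0,0,-90,0,0,1.08],[0,0,-90,0,0,1.2]]]' 76
python3 -m handwheel '[[[0,0,0,0,0,0.12],[0,0,0,0,0,0.24],[0,0,0,0,0,0.36],[0,0,0,0,0,0.48],[0,0,0,0,0,0.6],[0,0,0,0,0,0.72],[0,0,0,0,0,0.84],[0,0,0,0,0,0.96],[0,0,0,0,0,1.08],[0,0,0,0,0,1.2]]]'
python3 -m handwheel '[[[0,0,0,0,0,0.12],[0,0,0,0,0,0.24],[0,0,0,0,0,0.36],[0,0,0,0,0,0.48],[0,0,0,0,0,0.6],[0,0,0,0,0,0.72],[0,0,0,0,0,0.8],[0,0,0,0,0,0.8],[0,0,0,0,0,0.8],[0,0,0,0,0,0.8]]]' | head -3
cat >> h.py <<'E'
def cloud(w,mask=None):
    D=w["d"];v,u=np.mgrid[0:D.shape[0],0:D.shape[1]];uv=np.c_[u.ravel(),v.ravel()].astype(float)
    o,d=ray(w,uv);P=(o+d*D.reshape(-1,1)).reshape(*D.shape,3);P[D<=0]=np.nan;return P
PC=np.array([.6146,-.1429]);PX=np.array([.9945,-.1045]);PY=np.array([.1045,.9945])
def flasks(w):
    P=cloud(w);q=P[...,:2]-PC
    m=(abs(q@PX)<.088)&(abs(q@PY)<.124)&(P[...,2]>.100)&(P[...,2]<.12)
    m=cv2.morphologyEx(m.astype(np.uint8),cv2.MORPH_OPEN,np.ones((3,3),np.uint8))
    n,L,st,_=cv2.connectedComponentsWithStats(m);out=[]
    for i in range(1,n):
        if st[i,4]<150: continue
        b=P[L==i];(c,sz,a)=cv2.minAreaRect((b[:,:2]*1000).astype(np.float32)); out.append((np.round(c,1),np.round(sz,1),round(a,1),st[i,4],round(float(np.median(b[:,2])),4)))
    return out
def lockangle(w):
    P=cloud(w);b=P[(np.hypot(P[...,0]-.454,P[...,1]+.125)<.034)&(P[...,2]>.098)&(P[...,2]<.115)][:,:2]
    e,V=np.linalg.eigh(np.cov(b.T));return len(b),b.mean(0),np.degrees(np.arctan2(V[1,1],V[0,1]))
E
python3 - <<'E'
from h import *
c,p,d=snap("wrist","w4",None,1)
s=env.read_state();print(s["qpos"],s["ee_pos"],s["time"])
w=load("w4")
try: print(lockangle(w))
except Exception as e: print(e)
for x in flasks(load("w2")): print("w2",x)
for x in flasks(w): print(x)
P=cloud(load("w1"));hsv=cv2.cvtColor(load("w1")["p"],cv2.COLOR_RGB2HSV)
m=(P[...,2]>.15)&(P[...,2]<.17)&(P[...,1]<-.28)&(P[...,0]>.2)&(hsv[...,1]>120)&((hsv[...,0]<8)|(hsv[...,0]>172))
b=P[m];A=np.c_[2*b[:,:2],np.ones(len(b))];r=np.linalg.lstsq(A,(b[:,:2]**2).sum(1),rcond=None)[0];print("bin",len(b),r[:2],np.sqrt(r[2]+r[0]**2+r[1]**2),np.median(b[:,2]),np.nanmin(b,0),np.nanmax(b,0))
E
```

```text
time: 8.73
ee_pos: [0.4543, -0.1244, 0.2939]
tool_rot: [[-1.0, -0.021, -0.0], [-0.021, 1.0, 0.001], [0.0, 0.001, -1.0]]
ft_force: [-0.6, -0.9, 0.9]
finger_gap: 0.0339
grip_force: 0.0
time: 9.57
ee_pos: [0.4545, -0.1248, 0.3824]
tool_rot: [[-0.379, 0.925, -0.0], [0.925, 0.379, -0.001], [-0.001, -0.0, -1.0]]
ft_force: [0.1, -0.3, -0.1]
finger_gap: 0.0759
grip_force: 0.0
time: 10.4
ee_pos: [0.4545, -0.1248, 0.3823]
tool_rot: [[0.725, 0.689, -0.0], [0.689, -0.725, -0.0], [-0.0, 0.0, -1.0]]
ft_force: [0.5, -0.5, 0.1]
finger_gap: 0.0763
grip_force: 0.0
time: 11.23
ee_pos: [0.4546, -0.1248, 0.3823]
tool_rot: [[1.0, -0.031, 0.0], [-0.031, -1.0, -0.0], [0.0, 0.0, -1.0]]
[ 67.93892804   4.85451933 -58.61602592 100.1994037    4.25091334
  77.30346864 -83.35235292] [ 0.45454951 -0.1248125   0.38233667] 11.2833
(455, array([ 0.4539627 , -0.12391268]), np.float64(-166.13084810154547))
w2 (array([625.2, -58.4]), array([ 54.4, 105.2]), 80.7, np.int32(3303), 0.1069)
w2 (array([ 623.8, -150.2]), array([ 54.9, 104. ]), 80.3, np.int32(3340), 0.1069)
w2 (array([ 628.9, -227.4]), array([ 54.3, 101.3]), 84.6, np.int32(3198), 0.1068)
(array([614.8, -56.4]), array([54.4, 83.8]), 80.9, np.int32(2950), 0.1069)
(array([ 612.8, -148.1]), array([54.9, 82.4]), 80.5, np.int32(2954), 0.1069)
(array([ 614.7, -226.3]), array([55. , 72.2]), 85.7, np.int32(2824), 0.1068)
bin 1933 [ 0.40050711 -0.40685656] 0.09226731882400538 0.15983492338980515 [ 0.30901323 -0.5031069   0.15008508] [ 0.49519165 -0.31278644  0.1640019 ]
```

The bar turned from 113.7° to 193.9°, or 1.40 rad, so the knob is unlocked. On to flask0.

Run:
```python
from h import *
print(rel([.611,-.060,.18],down(-99.3)),rel([.611,-.060,.094],down(-99.3)))
```

```text
(array([154.3, -69.8, 202.3]), array([0.  , 0.  , 0.13])) (array([154.3, -69.8, 288.3]), array([0.  , 0.  , 0.13]))
```

```bash
python3 -m handwheel '[[[25,-12,30,0,0,0.05],[50,-24,60,0,0,0.1],[80,-36,95,0,0,0.13],[110,-50,130,0,0,0.13],[140,-64,160,0,0,0.13],[154,-70,190,0,0,0.13],[154,-70,220,0,0,0.13],[154,-70,250,0,0,0.13],[154,-70,250,0,0,0.13],[154,-70,250,0,0,0.13]]]' 72 25
python3 -m handwheel '[[[0,0,10,0,0,0],[0,0,20,0,0,0],[0,0,30,0,0,0],[0,0,38,0,0,0],[0,0,38,0,0,0],[0,0,38,0,0,0],[0,0,38,0,0,0],[0,0,38,0,0,0],[0,0,38,0,0,0],[0,0,38,0,0,0]]]'
python3 - <<'E'
from h import *
snap("side","s5",(200,100,420,260),3.5)
E
```

```text
time: 12.12
ee_pos: [0.6096, -0.06, 0.1309]
tool_rot: [[0.987, -0.162, -0.004], [-0.162, -0.987, 0.001], [-0.004, -0.0, -1.0]]
ft_force: [0.2, 0.5, 0.2]
finger_gap: 0.0718
grip_force: 0.0
time: 12.95
ee_pos: [0.6112, -0.0602, 0.0948]
tool_rot: [[0.987, -0.163, 0.001], [-0.163, -0.987, -0.0], [0.001, -0.0, -1.0]]
ft_force: [0.4, 0.0, 0.7]
finger_gap: 0.0716
grip_force: 0.0
```

View pics/s5.png

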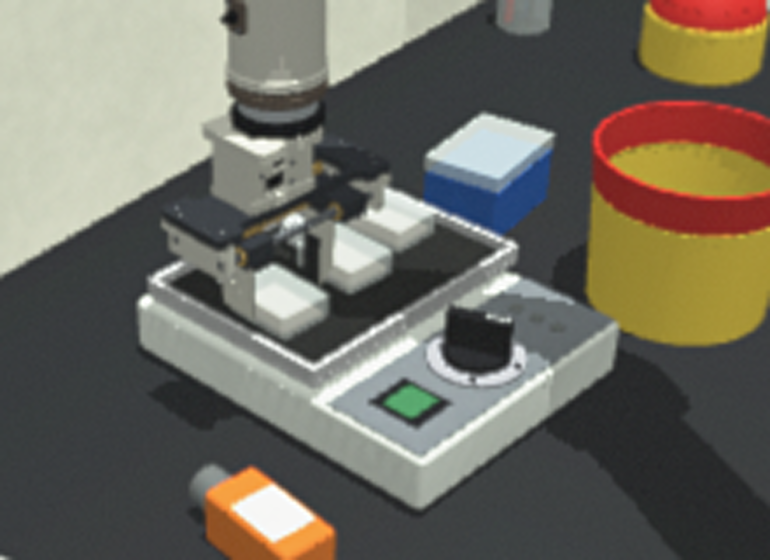

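Fingers straddle flask0 cleanly, so I'll close and lift.

```bash
python3 -m handwheel '[[[0,0,0,0,0,0],[0,0,0,0,0,0],[0,0,0,0,0,0],[0,0,0,0,0,0],[0,0,0,0,0,0],[0,0,0,0,0,0],[0,0,-15,0,0,0],[0,0,-45,0,0,0],[0,0,-80,0,0,0],[0,0,-110,0,0,0]]]' 40 30 | grep -v tool
python3 -m handwheel '[[[0,0,-15,0,0,0],[-10,25,-30,0,0,0],[-25,60,-45,0,0,0],[-42,97,-45,0,0,0],[-59,134,-45,0,0,0],[-75,171,-45,0,0,0],[-91,208,-45,0,0,0],[-108,246,-45,0,0,0],[-124,283,-45,0,0,0],[-141,321,-45,0,0,0]]]' | grep -v tool
python3 -m handwheel '[[[-12,28,0,0,0,0],[-24,57,0,0,0,0],[-24,57,0,0,0,0],[-24,57,30,0,0,0],[-24,57,60,0,0,0],[-24,57,85,0,0,0],[-24,57,85,0,0,0],[-24,57,85,0,0,0],[-24,57,85,0,0,0],[-24,57,85,0,0,0]]]' | grep -v tool
```

```text
time: 13.83
ee_pos: [0.6108, -0.0599, 0.2068]
ft_force: [0.9, 0.1, -1.0]
finger_gap: 0.054
grip_force: 30.0
time: 14.67
ee_pos: [0.418, -0.3551, 0.2506]
ft_force: [0.0, -0.8, -0.4]
finger_gap: 0.0539
grip_force: 30.0
time: 15.5
ee_pos: [0.3878, -0.4069, 0.1666]
ft_force: [-0.3, 0.5, 0.1]
finger_gap: 0.0538
grip_force: 30.0
```

```bash
python3 -m handwheel '[[[0,0,0,0,0,0],[0,0,0,0,0,0],[0,0,0,0,0,0],[0,0,0,0,0,0],[0,0,-30,0,0,0],[0,0,-70,0,0,0],[0,0,-110,0,0,0],[0,-35,-140,0,0,0],[5,-70,-160,0,0,0],[10,-110,-180,0,0,0]]]' 76 | grep -v tool
python3 -m handwheel '[[[3,-35,-10,0,0,0],[6,-70,-20,0,0,0],[9,-105,-30,0,0,0],[12,-140,-35,0,0,0],[16,-175,-35,0,0,0],[16,-175,-35,0,0,0],[16,-175,-35,0,0,0],[16,-175,-35,0,0,0],[16,-175,-35,0,0,0],[16,-175,-35,0,0,0]]]' | grep -v tool
cat > look.py <<'E'
import sys
from h import *
c,p,d=snap("wrist",sys.argv[1],None,1);w=load(sys.argv[1])
for x in flasks(w): print(x)
s=env.read_state();print(s["qpos"],s["ee_pos"],s["time"])
P=cloud(w);m=(np.hypot(P[...,0]-.402,P[...,1]+.408)<.08)
print("bin contents z pct",np.percentile(P[m][:,2],[5,25,50,75,95]),m.sum())
E
python3 look.py w6
```

```text
time: 16.33
ee_pos: [0.4129, -0.3046, 0.3434]
ft_force: [1.6, 0.1, 0.4]
finger_gap: 0.0758
grip_force: 0.0
time: 17.17
ee_pos: [0.4564, -0.1363, 0.3761]
ft_force: [-0.2, -0.4, -1.3]
finger_gap: 0.076
grip_force: 0.0
(array([ 612.2, -148. ]), array([54. , 81.3]), 80.3, np.int32(3000), 0.1068)
(array([ 609.6, -225.2]), array([54.5, 62.7]), 84.2, np.int32(2564), 0.1069)
[ 73.56084012   7.26733789 -64.80441455 100.10734168   6.72455572
  76.89742111 -92.14561463] [ 0.45651491 -0.13620456  0.37616475] 17.2167
bin contents z pct [0.00569373 0.00681328 0.00819431 0.03264275 0.03407234] 3530
```

Run:
```python
from h import *
print(rel([.610,-.1435,.093],down(-99.5)))
```

```text
(array([152.7, -18.1, 283.1]), array([-0.   ,  0.   , -0.001]))
```

```bash
python3 -m handwheel '[[[30,-4,30,0,0,0],[60,-8,60,0,0,0],[90,-12,95,0,0,0],[120,-16,130,0,0,0],[145,-18,160,0,0,0],[153,-18,190,0,0,0],[153,-18,220,0,0,0],[153,-18,235,0,0,0],[153,-18,245,0,0,0],[153,-18,245,0,0,0]]]' 66 30 | grep -v tool
python3 -m handwheel '[[[0,0,8,0,0,0],[0,0,16,0,0,0],[0,0,24,0,0,0],[0,0,32,0,0,0],[0,0,38,0,0,0],[0,0,38,0,0,0],[0,0,38,0,0,0],[0,0,38,0,0,0],[0,0,38,0,0,0],[0,0,38,0,0,0]]]' | grep -v tool
python3 -m handwheel '[[[0,0,0,0,0,0],[0,0,0,0,0,0],[0,0,0,0,0,0],[0,0,0,0,0,0],[0,0,0,0,0,0],[0,0,0,0,0,0],[0,0,-15,0,0,0],[0,0,-45,0,0,0],[0,0,-80,0,0,0],[0,0,-110,0,0,0]]]' 40 30 | grep -v tool
python3 - <<'E'
from h import *
print(rel([.387,-.408,.166],down(-99.5)))
E
```

```text
time: 18.05
ee_pos: [0.6092, -0.1426, 0.1296]
ft_force: [0.1, -0.0, 0.0]
finger_gap: 0.0656
grip_force: 0.0
time: 18.88
ee_pos: [0.6111, -0.1421, 0.0939]
ft_force: [0.6, 0.6, -0.1]
finger_gap: 0.0662
grip_force: 0.0
time: 19.72
ee_pos: [0.6107, -0.1411, 0.2057]
ft_force: [0.8, -0.4, -0.3]
finger_gap: 0.0537
grip_force: 30.0
(array([-177.4,  299.7,   39.4]), array([-0.001,  0.   ,  0.003]))
```

```bash
python3 -m handwheel '[[[0,0,-15,0,0,0],[-15,25,-30,0,0,0],[-35,60,-45,0,0,0],[-55,93,-45,0,0,0],[-75,126,-45,0,0,0],[-95,159,-45,0,0,0],[-115,192,-45,0,0,0],[-135,226,-45,0,0,0],[-154,260,-45,0,0,0],[-170,287,-45,0,0,0]]]' | grep -v tool
python3 -m handwheel '[[[-7,13,0,0,0,0],[-7,13,0,0,0,0],[-7,13,30,0,0,0],[-7,13,60,0,0,0],[-7,13,85,0,0,0],[-7,13,85,0,0,0],[-7,13,85,0,0,0],[-7,13,85,0,0,0],[-7,13,85,0,0,0],[-7,13,85,0,0,0]]]' | grep -v tool
python3 -m handwheel '[[[0,0,0,0,0,0],[0,0,0,0,0,0],[0,0,0,0,0,0],[0,0,0,0,0,0],[0,0,-30,0,0,0],[0,0,-70,0,0,0],[0,0,-110,0,0,0],[0,-35,-140,0,0,0],[5,-70,-160,0,0,0],[10,-110,-180,0,0,0]]]' 76 | grep -v tool
python3 -m handwheel '[[[6,-35,-10,0,0,0],[12,-70,-20,0,0,0],[18,-105,-30,0,0,0],[24,-130,-35,0,0,0],[30,-130,-35,0,0,0],[36,-130,-35,0,0,0],[36,-130,-35,0,0,0],[36,-130,-35,0,0,0],[36,-130,-35,0,0,0],[36,-130,-35,0,0,0]]]' | grep -v tool
python3 look.py w7
```

```text
time: 20.55
ee_pos: [0.3933, -0.3998, 0.2482]
ft_force: [0.1, 0.1, -1.4]
finger_gap: 0.0536
grip_force: 30.0
time: 21.38
ee_pos: [0.3883, -0.4097, 0.1652]
ft_force: [0.7, 0.1, 0.0]
finger_gap: 0.0539
grip_force: 30.0
time: 22.22
ee_pos: [0.4137, -0.3076, 0.3423]
ft_force: [0.7, -0.6, -0.0]
finger_gap: 0.0765
grip_force: 0.0
time: 23.05
ee_pos: [0.4694, -0.1866, 0.3749]
ft_force: [-0.8, 0.1, -0.0]
finger_gap: 0.0759
grip_force: 0.0
(array([ 619.9, -226.8]), array([55. , 82.3]), 85.6, np.int32(3072), 0.1068)
[ 76.68018999  13.99414676 -67.98818789  96.71570836  13.20551678
  78.30011948 -92.93759202] [ 0.46948939 -0.18642299  0.37504886] 23.1
bin contents z pct [0.00615068 0.00821293 0.0419569  0.05850247 0.05998626] 4418
```

Run:
```python
from h import *
print(rel([.614,-.222,.094],down(-95)))
```

```text
(array([148.6,  11.4, 280.9]), array([-0.001,  0.001, -0.079]))
```

```bash
python3 -m handwheel '[[[30,2,30,0,0,-0.08],[60,4,60,0,0,-0.08],[90,6,95,0,0,-0.08],[120,9,130,0,0,-0.08],[145,11,160,0,0,-0.08],[149,11,190,0,0,-0.08],[149,11,220,0,0,-0.08],[149,11,235,0,0,-0.08],[149,11,245,0,0,-0.08],[149,11,245,0,0,-0.08]]]' 72 30 | grep -v tool
python3 -m handwheel '[[[0,0,8,0,0,0],[0,0,16,0,0,0],[0,0,24,0,0,0],[0,0,32,0,0,0],[0,0,36,0,0,0],[0,0,36,0,0,0],[0,0,36,0,0,0],[0,0,36,0,0,0],[0,0,36,0,0,0],[0,0,36,0,0,0]]]' | grep -v tool
python3 -m handwheel '[[[0,0,0,0,0,0],[0,0,0,0,0,0],[0,0,0,0,0,0],[0,0,0,0,0,0],[0,0,0,0,0,0],[0,0,0,0,0,0],[0,0,-15,0,0,0],[0,0,-45,0,0,0],[0,0,-80,0,0,0],[0,0,-110,0,0,0]]]' 40 30 | grep -v tool
python3 - <<'E'
from h import *
print(rel([.387,-.408,.18],down(-95)))
E
```

```text
time: 23.93
ee_pos: [0.6138, -0.221, 0.1287]
ft_force: [-0.6, 0.5, 0.5]
finger_gap: 0.0716
grip_force: 0.0
time: 24.77
ee_pos: [0.6155, -0.2208, 0.0949]
ft_force: [-0.4, 0.2, 0.1]
finger_gap: 0.0717
grip_force: 0.0
time: 25.6
ee_pos: [0.6153, -0.2199, 0.2068]
ft_force: [-0.1, -0.2, 0.3]
finger_gap: 0.0535
grip_force: 30.0
(array([-211.9,  206.5,   26.6]), array([-0.001, -0.   ,  0.004]))
```

```bash
python3 -m handwheel '[[[0,0,-15,0,0,0],[-25,25,-30,0,0,0],[-52,51,-45,0,0,0],[-80,78,-45,0,0,0],[-107,104,-45,0,0,0],[-134,130,-45,0,0,0],[-161,157,-45,0,0,0],[-188,183,-45,0,0,0],[-212,207,-45,0,0,0],[-212,207,-45,0,0,0]]]' | grep -v tool
python3 -m handwheel '[[[0,0,0,0,0,0],[0,0,0,0,0,0],[0,0,30,0,0,0],[0,0,60,0,0,0],[0,0,80,0,0,0],[0,0,80,0,0,0],[0,0,80,0,0,0],[0,0,80,0,0,0],[0,0,80,0,0,0],[0,0,80,0,0,0]]]' | grep -v tool
python3 -m handwheel '[[[0,0,0,0,0,0],[0,0,0,0,0,0],[0,0,0,0,0,0],[0,0,0,0,0,0],[0,0,-30,0,0,0],[0,0,-70,0,0,0],[0,0,-110,0,0,0],[0,-35,-140,0,0,0],[5,-70,-170,0,0,0],[10,-110,-200,0,0,0]]]' 76 | grep -v tool
python3 look.py w8
python3 - <<'E'
from h import *
print(rel([.47,.36,.40],down(-90)))
E
```

```text
time: 26.43
ee_pos: [0.3788, -0.4158, 0.2482]
ft_force: [-0.5, -1.0, -2.5]
finger_gap: 0.0539
grip_force: 30.0
time: 27.27
ee_pos: [0.3878, -0.4096, 0.1711]
ft_force: [-0.1, 0.2, -0.9]
finger_gap: 0.0533
grip_force: 30.0
time: 28.1
ee_pos: [0.403, -0.3135, 0.3603]
ft_force: [0.3, -0.3, 0.6]
finger_gap: 0.0762
grip_force: 0.0
[ 92.90869313  15.94347258 -70.47784114  97.33710412  15.41587946
  77.29862144 -74.49635389] [ 0.40828835 -0.30539446  0.36533403] 28.15
bin contents z pct [0.00686276 0.39206593 0.44603481 0.46114327 0.46978599] 40131
(array([  12.2, -668.1,  -36.2]), array([ 0.003, -0.006, -0.075]))
```

```bash
python3 -m handwheel '[[[0,-20,-10,0,0,-0.03],[0,-55,-20,0,0,-0.075],[0,-90,-36,0,0,-0.075],[0,-130,-36,0,0,-0.075],[3,-170,-36,0,0,-0.075],[5,-210,-36,0,0,-0.075],[7,-250,-36,0,0,-0.075],[8,-290,-36,0,0,-0.075],[9,-330,-36,0,0,-0.075],[10,-370,-36,0,0,-0.075]]]' 76 | grep -v tool
python3 -m handwheel '[[[0,-40,0,0,0,0],[0,-80,0,0,0,0],[0,-120,0,0,0,0],[0,-160,0,0,0,0],[1,-200,0,0,0,0],[1,-240,0,0,0,0],[1,-280,0,0,0,0],[2,-298,0,0,0,0],[2,-298,0,0,0,0],[2,-298,0,0,0,0]]]' | grep -v tool
python3 - <<'E'
from h import *
snap("wrist","w9",None,1.4);s=env.read_state();print(s["qpos"],s["ee_pos"],s["time"])
ct=snap("top","t9")[0];P=cloud(load("t9"));m=(np.hypot(P[...,0]-.402,P[...,1]+.408)<.07);print(np.percentile(P[m][:,2],[5,50,95]))
E
```

```text
time: 28.98
ee_pos: [0.4438, 0.0556, 0.3943]
ft_force: [0.2, -0.3, 0.4]
finger_gap: 0.0758
grip_force: 0.0
time: 29.82
ee_pos: [0.3783, 0.291, 0.4134]
ft_force: [-0.9, 0.3, 0.3]
finger_gap: 0.0759
grip_force: 0.0
[  65.64569707  -17.57605924  -87.96223623   97.72108845  -18.33327778
   81.12980574 -110.38422224] [0.37821779 0.29120497 0.41337405] 29.8667
[0.00356094 0.03958093 0.08667651]
```

View pics/w9.png

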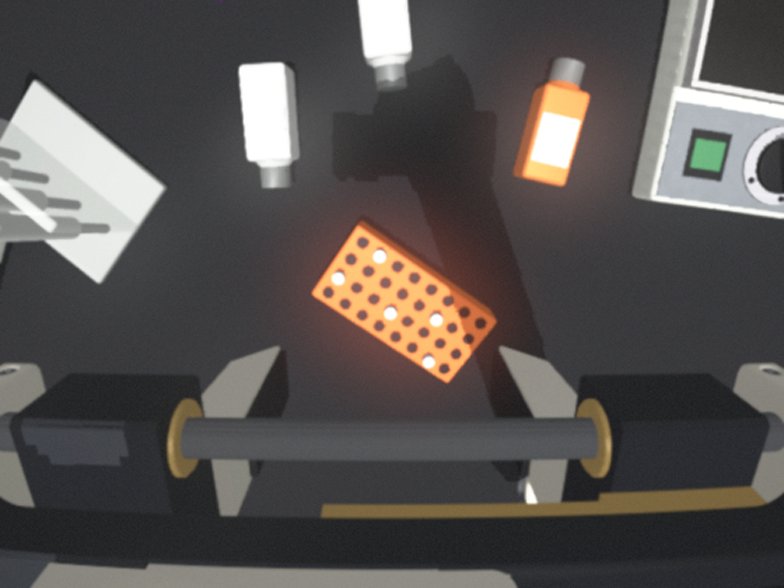

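The bottles show at (268,115), cap at (275,175), and (385,30), cap at (390,75), both with caps towards the robot. The rack is at (405,300) and the look-alike orange bottle at (553,130). The arm has drifted into its J2 and J3 limits, so I'll need to move it out of them.

```bash
cat >> h.py <<'E'
def bottles(w,zmin=.035):
    P=cloud(w);hsv=cv2.cvtColor(w["p"],cv2.COLOR_RGB2HSV)
    m=(P[...,2]>zmin)&(P[...,2]<.065)&(hsv[...,1]<40)&(hsv[...,2]>150)&(P[...,1]>.15)&(P[...,1]<.52)&(P[...,0]>.4)
    m=cv2.morphologyEx(m.astype(np.uint8),cv2.MORPH_OPEN,np.ones((3,3),np.uint8))
    n,L,st,_=cv2.connectedComponentsWithStats(m);out=[]
    for i in range(1,n):
        if st[i,4]<100: continue
        b=P[L==i];(c,sz,a)=cv2.minAreaRect((b[:,:2]*1000).astype(np.float32));out.append((np.round(c,1),np.round(sz,1),round(a,1),int(st[i,4]),np.round(np.median(b[:,2]),4)))
    return out
E
python3 - <<'E'
from h import *
for n in("w9","t9"):
    for x in bottles(load(n)): print(n,x)
w=load("w9");t=load("t9")
f=lambda a:np.array(a,float)/1.4
print("b1 body corners z.05",atz(w,f([(239,68),(292,64),(298,160),(250,163)]),.05))
print("b0 lower corners, cap", atz(w,f([(364,55),(410,50)]),.05),atz(w,f([(275,175),(390,75)]),.042))
P=cloud(t);hsv=cv2.cvtColor(t["p"],cv2.COLOR_RGB2HSV)
E
```

```text
w9 (array([574.5, 301.4]), array([79.3, 49.7]), 5.9, 1685, np.float64(0.0507))
w9 (array([489.9, 431.7]), array([128.6,  51.6]), 0.9, 2600, np.float64(0.051))
t9 (array([811.2, 264.1]), array([53.5, 43. ]), 53.7, 181, np.float64(0.051))
t9 (array([665.4, 459.5]), array([43.1, 52.5]), 18.8, 193, np.float64(0.0519))
t9 (array([602.7, 305.8]), array([107.4,  50.1]), 3.3, 504, np.float64(0.0506))
t9 (array([498. , 433.2]), array([ 49.1, 108.9]), 90.0, 503, np.float64(0.0508))
b1 body corners z.05 [[0.54927634 0.45593183 0.05      ]
 [0.55157778 0.39950394 0.05      ]
 [0.45381825 0.39788463 0.05      ]
 [0.45150371 0.45101524 0.05      ]]
b0 lower corners, cap [[0.55885093 0.32434826 0.05      ]
 [0.56314928 0.27704259 0.05      ]] [[0.43797911 0.42622694 0.042     ]
 [0.5402293  0.29786351 0.042     ]]
```

```bash
cat >> h.py <<'E'
def tilt(az,th,flip=1):
    a,t=np.radians(az),np.radians(th);M=np.c_[[np.cos(t),0,np.sin(t)],[0,-1,0],[np.sin(t),0,-np.cos(t)]]
    if flip<0: M=M@np.diag([-1,-1,1])
    return R.from_euler('z',a).as_matrix()@M
def grasp(pt,Rt): return np.array(pt)+.019*Rt[:,2]   # TCP for a grasp point
E
python3 - <<'E'
from h import *
w=load("w9");P=cloud(w);hsv=cv2.cvtColor(w["p"],cv2.COLOR_RGB2HSV)
m=(P[...,2]>.035)&(P[...,2]<.065)&(hsv[...,1]>120)&(hsv[...,0]<25)&(P[...,1]>.17)
print("rack",np.nanmin(P[m],0),np.nanmax(P[m],0)); b=P[m];print(b[b[:,0].argmax()],b[b[:,1].argmax()])
m=(P[...,2]>.01)&(P[...,1]>.46)&(P[...,0]<.62);print("left stuff",np.nanmin(P[m],0),P[m][P[m][:,1].argmin()])
Rt=tilt(5.8,30);g=grasp([.5815,.3025,.04],Rt)
print(g,rel([.58,.29,.38],down(-90)))
E
```

```text
rack [0.19034635 0.17418303 0.03511128] [0.38278795 0.39076968 0.05013303]
[0.38278795 0.3361067  0.04211391] [0.30576068 0.39076968 0.04271673]
left stuff [0.30665675 0.57191925 0.01001811] [0.42470615 0.57191925 0.01056233]
[0.59095137 0.30346003 0.02354552] (array([200.2,  -0.5,  39.4]), array([-0.023, -0.031, -0.008]))
```

```bash
python3 -m handwheel '[[[20,0,4,0,0,0],[40,0,8,0,0,0],[60,0,12,0,0,0],[80,0,16,0,0,0],[100,0,20,0,0,0],[120,0,24,0,0,0],[140,0,28,0,0,0],[160,0,32,0,0,0],[180,0,36,0,0,0],[200,0,40,0,0,0]]]' 76
python3 - <<'E'
from h import *
Rt=tilt(5.8,30)
s=env.read_state();print(s["qpos"],rel([.58,.29,.38],down(-90)),rel([.58,.30,.3],Rt))
E
```

```text
time: 30.75
ee_pos: [0.4333, 0.23, 0.4129]
tool_rot: [[0.998, -0.008, 0.065], [-0.01, -0.999, 0.041], [0.064, -0.042, -0.997]]
ft_force: [-1.0, -0.3, 0.0]
finger_gap: 0.0758
grip_force: 0.0
[  75.4471163   -17.52762629  -87.91543449   97.90997159  -19.34967343
   79.01411268 -100.43021399] (array([143.6, -59.7,  44.8]), array([-0.042, -0.065, -0.009])) (array([138.3, -66.4, 125. ]), array([-0.008,  0.456, -0.117]))
```

```bash
cat > kin.py <<'E'
from h import *
from scipy.optimize import least_squares
def fk(q,p):
    s,az,d1,d3,d5,d7,a1,a3,a5,a6,r7=p
    q=np.radians(q);rz=lambda a:R.from_euler('z',a).as_matrix();ry=lambda a:R.from_euler('y',a).as_matrix()
    M=rz(az);x=np.zeros(3)
    M=M@rz(s*q[0]);x=x+M@[a1,0,d1];M=M@ry(q[1]);M=M@rz(s*q[2]);x=x+M@[a3,0,d3];M=M@ry(q[3]);x=x+M@[-a5,0,0]
    M=M@rz(s*q[4]);x=x+M@[0,0,d5];M=M@ry(q[5]);x=x+M@[a6,0,0];M=M@rz(s*q[6]+r7);x=x+M@[0,0,d7];return x,M
data=[([84.523,28.699,-24.465,88.831,12.651,65.22,-12.049],None,[.228,-.608,.2258],[[.936,.351,-.001],[.351,-.936,.002],[0,-.002,-1]]),
([56.642,8.145,-38.334,92.883,5.182,80.713,-72.338],0,[.46569,-.22164,.40665],[[1,-.0016,.0002],[-.0016,-1,-.0014],[.0002,.0014,-1]]),
([50.777,6.919,-42.235,97.725,4.763,77.178,-82.461],0,[.48012,-.12986,.37942],[[1,-.003,0],[-.003,-1,0],[0,0,-1]]),
([59.336,18.890,-55.092,115.285,18.823,55.181,18.371],0,[.45391,-.12392,.18905],[[-.401,.916,-.001],[.916,.401,.001],[.001,-.001,-1]]),
([67.939,4.855,-58.616,100.199,4.251,77.303,-83.352],0,[.45455,-.12481,.38234],[[1,-.031,0],[-.031,-1,0],[0,0,-1]]),
([75.447,-17.528,-87.915,97.910,-19.350,79.014,-100.430],0,[.4333,.23,.4129],[[.998,-.008,.065],[-.01,-.999,.041],[.064,-.042,-.997]])]
def res(p,s):
    r=[]
    for q,_,x,M in data:
        X,MM=fk(q,np.r_[s,p]);r+=list((X-x)*5)+list((MM-np.array(M)).ravel())
    return r
if __name__=="__main__":
    best=None
    for s in(1,-1):
        for az in np.arange(0,6.3,.8):
            for r7 in np.arange(0,6.3,1.05):
                o=least_squares(res,[az,.3,.4,.4,.3,0,0,0,0,r7],args=(s,))
                if best is None or o.cost<best[0]: best=(o.cost,s,o.x)
    print(best[0],best[1],np.round(best[2],4).tolist())
    for q,_,x,M in data:
        X,MM=fk(q,np.r_[best[1],best[2]]);print(np.round((X-x)*1000,1),np.round(np.degrees(np.linalg.norm(R.from_matrix(MM.T@np.array(M)).as_rotvec())),2))
E
python3 kin.py
```

```text
0.0010163126983720667 -1 [6.2475, 0.2265, 0.5252, 0.4802, 0.2581, 0.0005, -0.0016, -0.0027, 0.0184, 1.5351]
[-1.3 -1.4  0.3] 0.12
[0.1 3.7 1.9] 0.0
[-0.2  3.6  1.3] 0.02
[-0.5 -3.2 -0.1] 0.02
[1.3 0.9 1.2] 0.05
[ 1.7 -2.3 -4.6] 0.16
```

```bash
cat > sim.py <<'E'
from kin import *
PB=np.r_[-1,[6.2475,0.2265,0.5252,0.4802,0.2581,0.0005,-0.0016,-0.0027,0.0184,1.5351]]
LO=np.array([-164.97,-17.58,-87.97,11.32,-80.73,10.89,-147.41]);HI=np.array([164.97,116.51,89.64,138.91,260.73,115.49,147.41])
def err(q,x,M,wr=.3):
    X,MM=fk(q,PB);return np.r_[x-X,wr*R.from_matrix(M@MM.T).as_rotvec()]
def jac(q,wr=.3):
    J=np.zeros((6,7));X,M=fk(q,PB);h=1e-3
    for i in range(7):
        d=q.copy();d[i]+=h;Y,N=fk(d,PB);J[:,i]=np.r_[Y-X,wr*R.from_matrix(N@M.T).as_rotvec()]/h
    return J
def step(q,x,M,n=20):   # min-norm from q to the pose, clamped
    q=np.array(q,float);free=np.ones(7,bool)
    for _ in range(n):
        J=jac(q);e=err(q,x,M);J[:,~free]=0
        dq=np.linalg.pinv(J,rcond=1e-3)@e;dq*=min(1,8/max(abs(dq).max(),1e-9));q=np.clip(q+dq,LO+.05,HI-.05);free=(q>LO+.1)&(q<HI-.1)
    return q
def path(q,poses,k=10):
    for x,M in poses:
        X0,M0=fk(q,PB);rv=R.from_matrix(M@M0.T).as_rotvec()
        for t in np.linspace(0,1,k+1)[1:]: q=step(q,X0+t*(np.array(x)-X0),R.from_rotvec(t*rv).as_matrix()@M0,4)
        print(np.round(q,1),"err",np.round(np.abs(err(q,x,M)).max(),4))
    return q
E
python3 - <<'E'
from sim import *
q=np.array([50.777,6.919,-42.235,97.725,4.763,77.178,-82.461])
print("to w3, expect",data[3][0]);q=path(q,[([.454,-.124,.249],down(-21)),([.4539,-.1239,.189],down(23.7))])
print("to w4, expect",data[4][0]);q=path(q,[([.454,-.125,.0825],down(24)),([.454,-.125,.0825],down(102.8)),([.4545,-.125,.38],down(70)),([.4545,-.125,.38],down(-5)),([.4545,-.125,.38],down(-91.8))])
print("w8->w9");q=path(np.array([92.9087,15.943,-70.478,97.337,15.416,77.3,-74.5]),[([.43,.0,.40],down(-90)),([.47,.36,.40],down(-90))])
E
```

```text
to w3, expect [59.336, 18.89, -55.092, 115.285, 18.823, 55.181, 18.371]
[ 56.6  11.7 -49.6 111.5  10.2  61.2 -18.3] err 0.0
[ 59.9  19.3 -56.5 115.4  19.6  55.3  17.3] err 0.0
to w4, expect [67.939, 4.855, -58.616, 100.199, 4.251, 77.303, -83.352]
[ 51.2  28.8 -47.9 120.1  30.9  44.1   7.8] err 0.0
[ 63.1  39.3 -66.8 120.4  47.1  52.6  71.8] err 0.0
[ 86.4  16.1 -87.9 100.7  16.4  79.1  65.4] err 0.0
[ 76.9   6.7 -69.3 100.6   6.4  77.1   1.3] err 0.0
[ 68.2   4.9 -58.7 100.6   4.3  76.9 -83.2] err 0.0
w8->w9
[ 88.7 -17.2 -74.1 103.3 -16.7  81.9 -72.2] err 0.0
[  65.8  -17.5  -87.9   97.3  -21.6   73.2 -109.2] err 0.055
```

```bash
cat > plan.py <<'E'
from sim import *
import io,contextlib,sys
def quiet(q,poses,k=6):
    with contextlib.redirect_stdout(io.StringIO()): return path(q,poses,k)
if __name__=="__main__":
    q0=np.array(env.read_state()["qpos"]);rng=np.random.default_rng(0);best=[]
    G=tilt(5.8,30);T=([.58,.30,.30],G)
    print("direct");path(q0,[T])
    import time;t=time.time()
    while time.time()-t<240:
        via=[]
        for _ in range(rng.integers(1,4)):
            r,a=rng.uniform(.45,.75),np.radians(rng.uniform(-40,50));v=(np.round([r*np.cos(a),r*np.sin(a),rng.uniform(.3,.55)],2),float(rng.integers(-170,60)),float(rng.choice([0,0,30])));via.append(v)
        q=quiet(q0,[(v[0],tilt(v[1]+90,v[2])) for v in via]+[T])
        e=abs(err(q,*T)).max();s=abs(q[2])+20*(e>.003)*10
        best.append((s,[(v[0].tolist(),v[1],v[2]) for v in via],np.round(q,1).tolist()))
    best.sort(key=lambda b:b[0]);print(len(best))
    for b in best[:5]: print(b)
E
python3 plan.py
```

```text
direct
[ 68.4 -17.5 -87.9 112.7 -22.3  32.9 -93.1] err 0.0604
630
(np.float64(0.05917063476754298), [([0.52, 0.45, 0.38], -77.0, 0.0), ([0.4, 0.25, 0.45], -33.0, 30.0), ([0.62, 0.41, 0.36], -121.0, 0.0)], [-35.0, 13.1, -0.1, 102.2, 21.1, 39.4, -132.6])
(np.float64(2.595407435666204), [([0.53, 0.24, 0.36], -126.0, 30.0), ([0.45, -0.31, 0.46], -90.0, 0.0), ([0.47, 0.54, 0.31], -120.0, 0.0)], [-37.2, 13.2, 2.6, 102.2, 20.0, 39.2, -131.7])
(np.float64(4.260128570889654), [([0.44, 0.4, 0.49], -109.0, 30.0), ([0.41, -0.24, 0.49], 6.0, 0.0), ([0.7, -0.08, 0.46], -60.0, 0.0)], [-38.6, 13.2, 4.3, 102.2, 19.4, 39.1, -131.2])
(np.float64(6.094868871473772), [([0.39, -0.29, 0.45], -149.0, 30.0), ([0.6, -0.03, 0.52], 7.0, 0.0), ([0.71, 0.23, 0.51], -164.0, 0.0)], [-40.1, 13.2, 6.1, 102.1, 18.6, 39.0, -130.6])
(np.float64(7.212153934142222), [([0.46, -0.18, 0.45], -65.0, 30.0), ([0.72, 0.13, 0.36], -147.0, 0.0), ([0.56, 0.49, 0.44], 8.0, 0.0)], [-29.0, 13.2, -7.2, 102.2, 23.9, 40.0, -134.9])
```

```bash
sed -i 's/G=tilt(5.8,30);T=/G=tilt(5.8,30,-1);T=/; s/integers(1,4)/integers(1,3)/; s/<240/<300/' plan.py
sed -i 's/s=abs(q\[2\])+/s=2*abs(q[2])+sum(max(0,15-min(a-l,h-a))*3 for a,l,h in zip(q,LO,HI))+/; s/integers(-170,60)/integers(-150,130)/' plan.py; python3 plan.py
```

```text
direct
[  89.8  -17.5  -87.9  127.8  -80.7   34.9 -147.4] err 0.2616
1095
(np.float64(17.512211591038664), [([0.47, 0.24, 0.43], 62.0, 0.0), ([0.46, -0.12, 0.51], -137.0, 0.0)], [-27.7, 13.3, -8.8, 102.2, 24.5, 40.1, 44.6])
(np.float64(29.614410321305748), [([0.66, -0.33, 0.54], -48.0, 30.0), ([0.7, 0.04, 0.36], 99.0, 30.0)], [-22.7, 13.5, -14.8, 102.2, 26.9, 40.7, 42.7])
(np.float64(33.81914813836237), [([0.41, 0.42, 0.33], -83.0, 30.0), ([0.43, -0.17, 0.38], 98.0, 0.0)], [-20.9, 13.6, -16.9, 102.3, 27.8, 40.9, 42.0])
(np.float64(48.404193815644476), [([0.4, 0.3, 0.38], -90.0, 30.0), ([0.59, -0.22, 0.4], 75.0, 0.0)], [-14.9, 14.2, -24.2, 102.3, 30.7, 41.7, 39.6])
(np.float64(77.19624564476115), [([0.49, 0.56, 0.32], -34.0, 0.0), ([0.39, -0.24, 0.34], 19.0, 30.0)], [-3.5, 16.0, -38.6, 102.4, 37.1, 43.9, 34.7])
```

Run:
```python
from sim import *
q0=np.array(env.read_state()["qpos"]);T=([.58,.30,.30],tilt(5.8,30,-1))
for vs in ([([.47,.24,.43],62,0),([.46,-.12,.51],-137,0)],[([.41,.42,.33],-83,30),([.43,-.17,.38],98,0)],[([.66,-.33,.54],-48,30),([.70,.04,.36],99,30)],[([.41,.42,.4],-83,30),([.50,-.17,.40],98,0)]):
    print(vs);path(q0,[(x,tilt(y+90,t)) for x,y,t in vs]+[T])
```

```text
[([0.47, 0.24, 0.43], 62, 0), ([0.46, -0.12, 0.51], -137, 0)]
[ 76.7 -17.5 -87.9  94.6 -19.2  81.7  52.3] err 0.0263
[-48.9  -0.6  49.9  90.9  -1.5  89.7 147.4] err 0.401
[-68.9  16.6  41.8 102.    0.6  37.5  64.4] err 0.0
[([0.41, 0.42, 0.33], -83, 30), ([0.43, -0.17, 0.38], 98, 0)]
[  45.6  -17.5  -87.9  110.2   -3.2   41.8 -126.8] err 0.0274
[ 11.2   1.7   8.5 101.7  -0.3  76.7 117.8] err 0.0
[-23.7  13.5 -13.5 102.2  26.4  40.6  43.1] err 0.0
[([0.66, -0.33, 0.54], -48, 30), ([0.7, 0.04, 0.36], 99, 30)]
[ 64.5  41.  -73.4  52.7  17.1  89.8 -40.6] err 0.0
[ -8.2  43.5   4.8  50.    0.2 115.4  95.2] err 0.0047
[-39.9  13.2   5.8 102.2  18.7  39.   49.3] err 0.0
[([0.41, 0.42, 0.4], -83, 30), ([0.5, -0.17, 0.4], 98, 0)]
[  46.8  -17.5  -87.9  102.1   -2.    51.1 -126.8] err 0.015
[ 128.3  -17.5  -73.4  122.   -59.4   59.8 -147.4] err 0.1894
[  90.2  -17.5  -87.9  128.4  -80.7   35.5 -147.4] err 0.2609
```

```bash
cat > plan2.py <<'E'
from plan import *
def mar(q): return min(min(a-l,h-a) for a,l,h in zip(q,LO,HI))
q0=np.array(env.read_state()["qpos"]);rng=np.random.default_rng(1);best=[]
T=([.58,.30,.32],tilt(5.8,30,-1))
import time;t=time.time();n=0
while time.time()-t<420:
    q=q0;via=[];ok=True;yaw=-90;n+=1;m=[]
    for i in range(rng.integers(1,4)):
        r,a=rng.uniform(.45,.85),np.radians(rng.uniform(-45,0) if i==0 else rng.uniform(-40,40))
        yaw=np.clip(yaw+rng.uniform(-130,130),-200,150);v=(np.round([r*np.cos(a),r*np.sin(a),rng.uniform(.35,.6)],2),round(yaw),int(rng.choice([0,0,25])))
        q=quiet(q,[(v[0],tilt(v[1]+90,v[2]))],8);via.append((v[0].tolist(),v[1],v[2]));m.append(mar(q))
        if m[-1]<4 or abs(err(q,v[0],tilt(v[1]+90,v[2]))).max()>.003: ok=False;break
    if not ok or abs((90-yaw))>140: continue
    q=quiet(q,[T],10)
    if abs(err(q,*T)).max()>.003: continue
    best.append((round(mar(q)-.5*max(0,abs(q[2])-20),1),len(via),via,np.round(q,1).tolist()))
best.sort(key=lambda b:-b[0]+3*b[1]);print(n,len(best))
for b in best[:5]: print(b)
E
python3 plan2.py
```

```text
2105 153
(np.float64(22.1), 2, [([0.35, -0.3, 0.56], -28, 25), ([0.57, -0.19, 0.56], 95, 0)], [-0.6, 15.5, -42.0, 100.9, 36.3, 46.2, 35.9])
(np.float64(17.7), 1, [([0.36, -0.34, 0.45], 0, 25)], [7.8, 18.2, -53.5, 101.0, 42.2, 48.7, 31.5])
(np.float64(20.5), 2, [([0.32, -0.32, 0.47], -31, 0), ([0.62, -0.32, 0.39], 85, 0)], [3.5, 16.6, -47.4, 101.0, 39.0, 47.3, 33.9])
(np.float64(20.3), 2, [([0.38, -0.34, 0.5], -54, 25), ([0.79, 0.18, 0.48], 52, 0)], [4.1, 16.8, -48.3, 101.0, 39.4, 47.4, 33.6])
(np.float64(20.0), 2, [([0.35, -0.35, 0.36], 34, 25), ([0.62, 0.49, 0.51], 6, 25)], [4.7, 17.0, -49.1, 101.0, 39.8, 47.6, 33.3])
```

```bash
cat > chain.py <<'E'
from sim import *
def placeTCP(px,py,h,az): # grasp point h above foot, on platform frame px,py
    Rt=tilt(az,60);c=PC+px*PX+py*PY;return grasp([c[0],c[1],.08+h],Rt),Rt
def run(q,azp=-10,names=True):
    b0=tilt(5.8,30,-1);b1=tilt(1,30,-1);up=np.array([0,0,1])
    g0=grasp([.5815,.3025,.04],b0);g1=grasp([.478,.429,.04],b1)
    p0,Rp=placeTCP(.03,-.06,.075,azp);p1,_=placeTCP(.03,.06,.075,azp)
    print("pick0");q=path(q,[(g0+.1*up,b0),(g0,b0),(g0+.28*up,b0)])
    print("place0");q=path(q,[([.6,-.0,.38],tilt(-80,45,-1)) if 0 else (p0+.12*up,Rp),(p0,Rp),(p0+.15*up-.05*Rp[:,2],Rp)])
    print("pick1");q=path(q,[(g1+.2*up,b1),(g1,b1),(g1+.25*up,b1)])
    print("place1");q=path(q,[(p1+.12*up,Rp),(p1,Rp),(p1+.15*up-.05*Rp[:,2],Rp)])
    return q
if __name__=="__main__":
    q0=np.array(env.read_state()["qpos"])
    q=path(q0,[([.36,-.34,.45],tilt(90,25)),([.58,.30,.32],tilt(5.8,30,-1))])
    run(q)
E
python3 chain.py
```

```text
[ 63.9  13.5 -18.6  84.  -12.7 101.6  44.5] err 0.0
[  7.8  18.2 -53.5 101.   42.2  48.7  31.5] err 0.0
pick0
[ -6.5  30.8 -37.5 110.8  68.2  34.2   4.5] err 0.0
[-13.8  38.7 -28.3 113.2  87.4  29.2 -15.7] err 0.0
[  5.2  19.9 -50.8 100.8  43.9  47.5  30.2] err 0.0
place0
[ 64.1  22.7 -54.7 122.4 159.3  17.4 125.5] err 0.0
[ 58.7  38.6 -50.2 125.5 165.3  33.6 128.8] err 0.0
[ 85.   16.5 -75.2 124.5 147.5  10.9 135. ] err 0.0
pick1
[ -9.4  31.  -58.9 104.8  64.7  59.1  -6.2] err 0.0
[-19.8  46.  -45.1 111.3  87.6  51.2 -30. ] err 0.0
[ -7.3  27.9 -61.3 101.7  59.6  61.7  -0.6] err 0.0
place1
[ 51.6  22.2 -58.2 123.7 133.2  27.7 142. ] err 0.0
[ 47.4  40.6 -55.6 127.1 147.9  45.2 137.5] err 0.0
[ 60.7   8.4 -63.1 126.  129.9  16.3 138.4] err 0.0
```

```bash
cat > opt.py <<'E'
from chain import *
from plan import quiet
def mar(q): return min(min(a-l,h-a) for a,l,h in zip(q,LO,HI))
def seq(q,poses):
    m=99
    for p in poses:
        q=quiet(q,[p],8);e=abs(err(q,*p)).max();m=min(m,mar(q)-(100 if e>.003 else 0))
    return q,m
up=np.array([0,0,1])
if __name__=="__main__":
    q0=np.array(env.read_state()["qpos"]);T0=tilt(5.8,30,-1);g0=grasp([.5815,.3025,.04],T0)
    q1,_=seq(q0,[([.36,-.34,.45],tilt(90,25)),([.58,.30,.32],T0),(g0,T0),(g0+.28*up,T0)]);print(np.round(q1,1))
    for azp in(-60,-40,-20,0,20,40):
      for v in([],[(-90,0)],[(90,0)],[(-90,30)],[(90,30)],[(-70,45)],[(70,45)],[(-60,60)],[(100,60)]):
        Rp=tilt(azp,60);p0=grasp([.652,-.206,.155],Rp)
        poses=[([.58,.05,.40],tilt(a,th,-1) ) for a,th in v]+[(p0+.12*up,Rp),(p0,Rp),(p0+.15*up-.05*Rp[:,2],Rp)]
        q,m=seq(q1,poses)
        if m>6: print(azp,v,round(m,1),np.round(q,1))
E
python3 opt.py
```

```text
[  4.8  19.7 -50.1 100.8  43.5  47.3  30.5]
40 [] 18.5 [ 77.5  34.  -56.8  99.9 -41.2  46.2   7. ]
40 [(-90, 0)] 22.0 [ 65.9  27.5 -38.2 100.1 -54.3  53.3  15.9]
40 [(-90, 30)] 21.8 [ 65.7  27.4 -38.  100.1 -54.3  53.4  16. ]
40 [(-70, 45)] 22.0 [ 65.9  27.5 -38.3 100.1 -54.2  53.3  15.9]
40 [(-60, 60)] 22.7 [ 66.4  27.7 -39.1 100.1 -53.8  53.   15.6]
```

```bash
cat > opt2.py <<'E'
from opt import *
q0=np.array(env.read_state()["qpos"]);T0=tilt(5.8,30,-1);T1=tilt(1,30,-1);g0=grasp([.5815,.3025,.04],T0);g1=grasp([.478,.429,.04],T1)
q1,_=seq(q0,[([.36,-.34,.45],tilt(90,25)),([.58,.30,.32],T0),(g0,T0),(g0+.28*up,T0)])
for azp in(25,30,35,40,50,60):
    Rp=tilt(azp,60);p0=placeTCP(.03,.06,.075,azp)[0];p1=placeTCP(.03,-.06,.075,azp)[0]
    qa,ma=seq(q1,[(p0+.12*up,Rp),(p0,Rp),(p0-.08*Rp[:,2]+.03*up,Rp)])
    qb,mb=seq(qa,[(p0+.2*up-.08*Rp[:,2],Rp),(g1+.2*up,T1),(g1,T1),(g1+.25*up,T1)])
    qc,mc=seq(qb,[(p1+.12*up,Rp),(p1,Rp),(p1-.08*Rp[:,2]+.03*up,Rp)])
    for y in (102.8,-77.2):
        qd,md=seq(qc,[([.454,-.125,.3],down(y)),([.454,-.125,.083],down(y)),([.454,-.125,.083],down(y-79))])
        print(azp,y,np.round([ma,mb,mc,md],1),np.round(qa,0),np.round(qb,0),np.round(qc,0),np.round(qd,0))
E
python3 opt2.py
```

```text
25 102.8 [-100.    14.3    0.1   12.4] [ 81.  39. -69. 124. -81.  11.  42.] [-15.  23. -49. 102.  53.  56.   4.] [ 84.  38. -59. 116. -61.  25.  28.] [ 42.  25. -36. 120.  22.  41.  16.]
25 -77.2 [-100.    14.3    0.1    0.1] [ 81.  39. -69. 124. -81.  11.  42.] [-15.  23. -49. 102.  53.  56.   4.] [ 84.  38. -59. 116. -61.  25.  28.] [  20.   21.   -8.  120.    5.   39. -147.]
30 102.8 [-100.    17.     6.     5.2] [ 76.  35. -60. 121. -76.  21.  39.] [-16.  23. -47. 102.  52.  56.   4.] [ 84.  41. -60. 113. -49.  28.  20.] [ 46.  26. -41. 120.  25.  42.  13.]
30 -77.2 [-100.    17.     6.     0.1] [ 76.  35. -60. 121. -76.  21.  39.] [-16.  23. -47. 102.  52.  56.   4.] [ 84.  41. -60. 113. -49.  28.  20.] [  20.   21.   -8.  120.    5.   39. -147.]
35 102.8 [ 0.1 21.7 13.9  8.9] [ 74.  35. -57. 118. -65.  26.  32.] [-17.  22. -47. 102.  52.  56.   5.] [ 81.  40. -55. 110. -48.  36.  21.] [ 44.  26. -38. 120.  23.  42.  15.]
35 -77.2 [ 0.1 21.7 13.9  0.1] [ 74.  35. -57. 118. -65.  26.  32.] [-17.  22. -47. 102.  52.  56.   5.] [ 81.  40. -55. 110. -48.  36.  21.] [  20.   21.   -8
[... 421 characters left out ...]
] [ 73.  43. -59. 108. -38.  38.  16.] [-16.  23. -47. 102.  52.  56.   4.] [ 75.  44. -50.  99. -37.  52.  19.] [ 44.  26. -38. 120.  24.  42.  14.]
50 -77.2 [16.7 24.6 30.6  0.1] [ 73.  43. -59. 108. -38.  38.  16.] [-16.  23. -47. 102.  52.  56.   4.] [ 75.  44. -50.  99. -37.  52.  19.] [  20.   21.   -8.  120.    5.   39. -147.]
60 102.8 [28.5 27.6 40.2 12.6] [ 68.  45. -54. 101. -34.  50.  17.] [-17.  22. -46. 102.  51.  56.   5.] [ 69.  46. -45.  92. -33.  63.  21.] [ 42.  25. -36. 120.  22.  41.  16.]
60 -77.2 [28.5 27.6 40.2  0.3] [ 68.  45. -54. 101. -34.  50.  17.] [-17.  22. -46. 102.  51.  56.   5.] [ 69.  46. -45.  92. -33.  63.  21.] [  20.   21.   -8.  120.    4.   39. -147.]
```

Run:
```python
from h import *
A=tilt(90,25);print(rel([.36,-.34,.45],A))
B=tilt(5.8,30,-1);print(rel([.58,.30,.32],B,(np.array([.36,-.34,.45]),A)))
```

```text
(array([-64.9, 568.5, -65.2]), array([ 0.361,  0.258, -1.543]))
(array([525.1, 220. , 388.3]), array([-0.075, -0.719, -1.722]))
```

```bash
python3 -m handwheel '[[[-4,30,-4,0.018,0.013,-0.077],[-8,60,-8,0.036,0.026,-0.154],[-12,90,-12,0.054,0.039,-0.231],[-16,120,-16,0.072,0.052,-0.308],[-20,150,-20,0.09,0.065,-0.385],[-23,180,-23,0.108,0.078,-0.462],[-26,210,-26,0.126,0.091,-0.539],[-29,240,-29,0.144,0.104,-0.616],[-32,270,-32,0.162,0.117,-0.693],[-34,300,-34,0.18,0.13,-0.77]]]' | grep -v tool_rot
python3 - <<'E'
from h import *
print(env.read_state()["qpos"]);A=tilt(90,25);print(rel([.36,-.34,.45],A))
E
```

```text
time: 31.58
ee_pos: [0.3941, -0.0719, 0.4322]
ft_force: [-0.6, 0.2, 1.1]
finger_gap: 0.0759
grip_force: 0.0
[ 51.3876037   -9.12917635 -26.13269503 106.11809839 -20.12195937
  82.71555797 -17.43772131]
(array([-197.9,  162.7,  -87.9]), array([ 0.181,  0.128, -0.769]))
```

Run:
```python
from opt import *
q0=np.array(env.read_state()["qpos"]);T0=tilt(5.8,30,-1);g0=grasp([.5815,.3025,.04],T0)
B=tilt(5.8,30,-1);print(rel([.58,.30,.32],B))
path(q0,[([.58,.30,.32],T0),(g0,T0),(g0+.28*up,T0)])
```

```text
(array([ 349.1, -119.7,  222. ]), array([-0.371, -0.454, -2.479]))
[ 11.2  19.8 -58.6 101.1  45.2  50.2  29.4] err 0.0
[-10.4  40.  -33.  113.2  89.2  32.  -15.9] err 0.0
[  8.1  21.2 -55.1 100.9  46.5  48.8  28.4] err 0.0
```

```bash
python3 -m handwheel '[[[16,-5,10,-0.017,-0.02,-0.112],[31,-11,20,-0.033,-0.041,-0.223],[47,-16,30,-0.05,-0.061,-0.335],[63,-22,40,-0.067,-0.082,-0.446],[79,-27,50,-0.083,-0.102,-0.558],[94,-32,60,-0.1,-0.122,-0.67],[110,-38,70,-0.117,-0.143,-0.781],[126,-43,80,-0.134,-0.163,-0.893],[141,-48,90,-0.15,-0.184,-1.004],[157,-54,100,-0.167,-0.204,-1.116]]]' | grep -v tool_rot
python3 - <<'E'
from h import *
print(env.read_state()["qpos"]);print(rel([.58,.30,.32],tilt(5.8,30,-1)))
E
```

```text
time: 32.42
ee_pos: [0.4791, 0.0974, 0.3811]
ft_force: [0.4, -0.1, -0.1]
finger_gap: 0.0756
grip_force: 0.0
[ 34.19796046  -6.14596524 -45.9355459  108.41352068  -3.36185219
  63.04510578   6.28534362]
(array([167.1, 139.8,  86.5]), array([-0.205, -0.25 , -1.361]))
```

```bash
python3 -m handwheel '[[[14,12,7,-0.017,-0.021,-0.115],[28,24,15,-0.035,-0.042,-0.23],[42,35,22,-0.052,-0.063,-0.345],[57,47,29,-0.07,-0.085,-0.46],[71,59,37,-0.087,-0.106,-0.575],[85,71,44,-0.105,-0.127,-0.69],[99,83,51,-0.122,-0.148,-0.805],[114,95,59,-0.14,-0.169,-0.92],[128,107,66,-0.157,-0.19,-1.035],[142,119,74,-0.174,-0.212,-1.157]]]' | grep -v tool_rot
python3 - <<'E'
from h import *
T0=tilt(5.8,30,-1);g0=grasp([.5815,.3025,.04],T0);print(env.read_state()["qpos"]);print(rel(g0+[0,0,.13],T0),rel(g0,T0))
E
```

```text
time: 33.25
ee_pos: [0.566, 0.2696, 0.3288]
ft_force: [0.5, -0.1, 0.9]
finger_gap: 0.0761
grip_force: 0.0
[ 16.53797207  11.66759779 -59.39694188 108.06460956  36.56086026
  48.66012747  22.81129723]
(array([ 62.5,  23.4, 167.4]), array([-0.031, -0.038, -0.204])) (array([122.2,  14.1, 282.5]), array([-0.031, -0.038, -0.204]))
```

Next is the pose 130 mm above the grasp. Then a top and side check before descending.

```bash
python3 -m handwheel '[[[8,3,20,-0.015,-0.019,-0.1],[16,6,40,-0.031,-0.038,-0.204],[24,9,60,-0.031,-0.038,-0.204],[32,12,80,-0.031,-0.038,-0.204],[40,15,100,-0.031,-0.038,-0.204],[48,18,120,-0.031,-0.038,-0.204],[56,21,140,-0.031,-0.038,-0.204],[62,23,167,-0.031,-0.038,-0.204],[62,23,167,-0.031,-0.038,-0.204],[62,23,167,-0.031,-0.038,-0.204]]]' 76 40| grep -v tool_rot
python3 - <<'E'
from h import *
T0=tilt(5.8,30,-1);g0=grasp([.5815,.3025,.04],T0);print(env.read_state()["qpos"]);print(rel(g0,T0))
snap("side","s10",(100,140,360,400),2.3)
E
```

```text
time: 34.08
ee_pos: [0.5898, 0.3016, 0.1525]
ft_force: [0.0, 0.2, 0.2]
finger_gap: 0.0762
grip_force: 0.0
[ -0.6050414   28.24631177 -45.46256934 115.56514905  69.9167854
  37.59701387   1.44581589]
(array([ 62.9,   1.6, 112.6]), array([-0.002, -0.004, -0.005]))
```

View pics/s10.png

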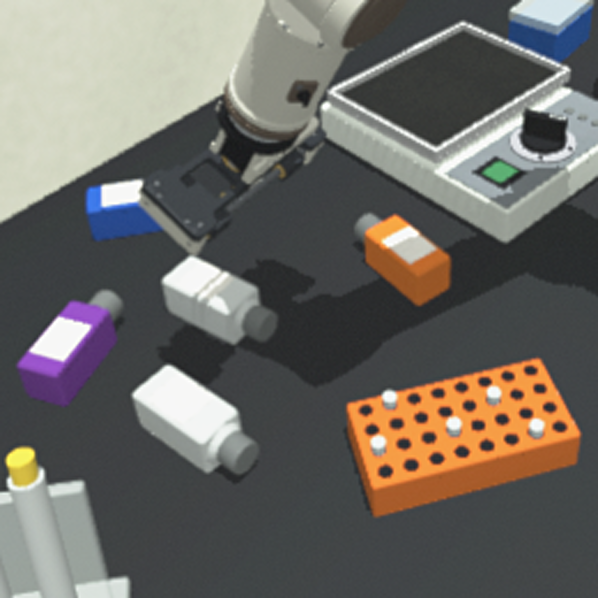

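The gripper is tilted over bottle0 at (215,300) with both sides clear. I'll descend, close and lift.

```bash
python3 -m handwheel '[[[8,0,14,0,0,0],[16,0,28,0,0,0],[24,1,42,0,0,0],[32,1,56,0,0,0],[39,1,70,0,0,0],[46,2,82,0,0,0],[52,2,93,0,0,0],[58,2,104,0,0,0],[63,2,112,0,0,0],[63,2,112,0,0,0]]]' | grep -v tool_rot
python3 -m handwheel '[[[0,0,0,0,0,0],[0,0,0,0,0,0],[0,0,0,0,0,0],[0,0,0,0,0,0],[0,0,0,0,0,0],[0,0,0,0,0,0],[0,0,0,0,0,0],[-2,0,-4,0,0,0],[-5,0,-8,0,0,0],[-10,0,-17,0,0,0]]]' 30 45| grep -v tool_rot
python3 -m handwheel '[[[-15,0,-26,0,0,0],[-30,0,-52,0,0,0],[-45,0,-78,0,0,0],[-60,0,-104,0,0,0],[-75,0,-130,0,0,0],[-90,0,-156,0,0,0],[-105,0,-182,0,0,0],[-120,0,-208,0,0,0],[-132,0,-230,0,0,0],[-132,0,-230,0,0,0]]]' | grep -v tool_rot
python3 - <<'E'
from opt import *
q=env.read_state()["qpos"];print(q)
Rp=tilt(60,60);p0=placeTCP(.03,.06,.078,60)[0]
print(rel(p0+.12*up,Rp),p0);path(q,[(p0+.12*up,Rp),(p0,Rp)])
E
```

```text
time: 34.97
ee_pos: [0.5922, 0.3042, 0.0263]
ft_force: [-0.5, 0.8, 0.7]
finger_gap: 0.0757
grip_force: 0.0
time: 35.8
ee_pos: [0.5909, 0.3041, 0.0446]
ft_force: [0.2, 0.4, -2.9]
finger_gap: 0.0499
grip_force: 45.0
time: 36.63
ee_pos: [0.593, 0.3064, 0.3175]
ft_force: [0.5, 0.5, -0.9]
finger_gap: 0.0499
grip_force: 45.0
[ 10.3113421   16.27844344 -56.66680351 106.55755418  44.7380477
  46.80003812  26.63490902]
(array([  -1.2, -383.4,   55.1]), array([-0.592,  0.847,  2.256])) [ 0.65893224 -0.072115    0.1485    ]
[ 64.8  42.5 -59.9  99.4 -32.1  46.7   8.1] err 0.0
[ 62.7  53.  -56.5 102.5 -29.7  38.3  16.2] err 0.0
```

```bash
python3 -m handwheel '[[[0,-17,2,-0.027,0.038,0.102],[0,-35,5,-0.053,0.076,0.203],[0,-52,7,-0.08,0.114,0.305],[0,-69,10,-0.107,0.152,0.406],[-1,-86,12,-0.133,0.191,0.508],[-1,-104,15,-0.16,0.229,0.609],[-1,-121,17,-0.186,0.267,0.711],[-1,-138,20,-0.213,0.305,0.812],[-1,-155,22,-0.24,0.343,0.914],[-1,-173,25,-0.266,0.381,1.015]]]' | grep -v tool_rot
python3 - <<'E'
from opt import *
q=env.read_state()["qpos"];print(q)
Rp=tilt(60,60);p0=placeTCP(.03,.06,.078,60)[0]
print(rel(p0+.12*up,Rp))
E
```

```text
time: 37.47
ee_pos: [0.6206, 0.1322, 0.2884]
ft_force: [-0.3, -0.0, -2.6]
finger_gap: 0.0499
grip_force: 45.0
[ 48.86363598  25.14676639 -62.90639138 104.31712031  -0.12590653
  44.35683931  34.36207368]
(array([-174.3,  -99. ,  -58.4]), array([-0.332,  0.469,  1.231]))
```

```bash
python3 -m handwheel '[[[-15,-8,-5,-0.028,0.04,0.105],[-30,-17,-10,-0.056,0.08,0.209],[-44,-25,-15,-0.085,0.12,0.314],[-59,-34,-20,-0.113,0.159,0.419],[-74,-42,-25,-0.141,0.199,0.523],[-89,-50,-30,-0.169,0.239,0.628],[-104,-59,-35,-0.198,0.279,0.733],[-119,-67,-40,-0.226,0.319,0.837],[-133,-76,-45,-0.254,0.359,0.942],[-148,-84,-50,-0.282,0.399,1.046]]]' | grep -v tool_rot
python3 - <<'E'
from opt import *
Rp=tilt(60,60);p0=placeTCP(.03,.06,.078,60)[0]
print(rel(p0+.12*up,Rp))
E
```

```text
time: 38.3
ee_pos: [0.6537, -0.0419, 0.2715]
ft_force: [0.2, -0.2, -2.6]
finger_gap: 0.0497
grip_force: 45.0
(array([-19. ,  15.6, -18.6]), array([-0.05 ,  0.071,  0.183]))
```

```bash
python3 -m handwheel '[[[-9,8,-9,-0.025,0.035,0.09],[-19,16,-19,-0.05,0.071,0.183],[-19,16,-19,-0.05,0.071,0.183],[-19,16,-19,-0.05,0.071,0.183],[-19,16,-19,-0.05,0.071,0.183],[-19,16,-19,-0.05,0.071,0.183],[-19,16,-19,-0.05,0.071,0.183],[-19,16,-19,-0.05,0.071,0.183],[-19,16,-19,-0.05,0.071,0.183],[-19,16,-19,-0.05,0.071,0.183]]]' | grep -v tool_rot
python3 - <<'E'
from opt import *
Rp=tilt(60,60);p0=placeTCP(.03,.06,.078,60)[0]
print(env.read_state()["qpos"],rel(p0,Rp))
snap("side","s11",(200,60,440,260),3)
w=load("s11");P=cloud(w);hsv=cv2.cvtColor(w["p"],cv2.COLOR_RGB2HSV)
m=(hsv[...,1]<40)&(hsv[...,2]>140)&(P[...,2]>.16)&(P[...,2]<.34)&(abs(P[...,0]-.65)<.06)&(abs(P[...,1]+.08)<.06);b=P[m]
print(np.percentile(b,[2,50,98],axis=0))
E
```

```text
time: 39.13
ee_pos: [0.66, -0.0707, 0.271]
ft_force: [0.4, 0.2, -2.3]
finger_gap: 0.0496
grip_force: 45.0
[ 71.41170888  45.78335551 -56.99813396 100.13702803 -30.55277441
  49.68549434  16.51681444] (array([-106.9,   -1. ,   59.8]), array([-0.001,  0.001,  0.008]))
[[ 0.59962908 -0.13238423  0.21401356]
 [ 0.64433703 -0.05707209  0.29137473]
 [ 0.68690518 -0.03744079  0.33538602]]
```

View pics/s11.png

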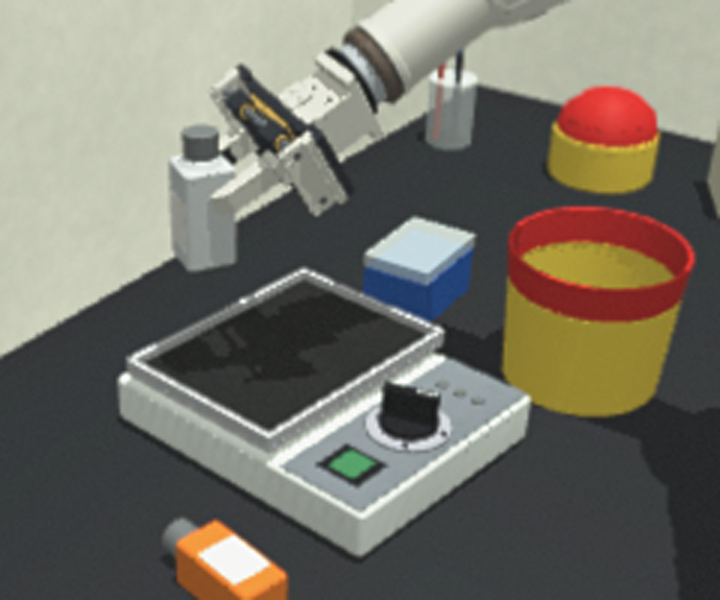

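The bottle hangs upright over the platform, cap up at (200,140). I'll lower it in steps and watch the force.

```bash
python3 -m handwheel '[[[-12,0,7,0,0,0],[-25,0,14,0,0,0],[-38,0,21,0,0,0],[-51,0,28,0,0,0],[-64,0,36,0,0,0],[-76,0,43,0,0,0],[-87,-1,49,0,0,0],[-97,-1,54,0,0,0.008],[-97,-1,54,0,0,0.008],[-97,-1,54,0,0,0.008]]]' | grep -v tool_rot
python3 -m handwheel '[[[-1,0,0.5,0,0,0],[-2,0,1,0,0,0],[-3,0,1.5,0,0,0],[-4,0,2.5,0,0,0],[-4.5,0,2.5,0,0,0],[-5,0,3,0,0,0],[-5,0,3,0,0,0],[-5,0,3,0,0,0],[-5,0,3,0,0,0],[-5,0,3,0,0,0]]]' | grep -v tool_rot
python3 - <<'E'
from h import *
snap("side","s12");w=load("s12");P=cloud(w);hsv=cv2.cvtColor(w["p"],cv2.COLOR_RGB2HSV)
m=(hsv[...,1]<40)&(hsv[...,2]>110)&(P[...,2]>.085)&(P[...,2]<.23)&(abs(P[...,0]-.65)<.045)&(abs(P[...,1]+.085)<.045);b=P[m]
print(np.percentile(b,[0.5,2,50,98],axis=0))
E
```

```text
time: 40.02
ee_pos: [0.6586, -0.0724, 0.1593]
ft_force: [0.3, 0.3, -2.0]
finger_gap: 0.0499
grip_force: 45.0
time: 40.85
ee_pos: [0.6588, -0.0725, 0.154]
ft_force: [0.1, 0.8, -2.2]
finger_gap: 0.0497
grip_force: 45.0
[[ 0.60563455 -0.12872689  0.09186394]
 [ 0.60682881 -0.12601608  0.09636474]
 [ 0.64093225 -0.05923444  0.16629067]
 [ 0.68208686 -0.04103365  0.2186052 ]]
```

```bash
python3 -m handwheel '[[[-1,0,0.5,0,0,0],[-2,0,1,0,0,0],[-3,0,1.5,0,0,0],[-3.5,0,2,0,0,0],[-3.5,0,2,0,0,0],[-3.5,0,2,0,0,0],[-3.5,0,2,0,0,0],[-3.5,0,2,0,0,0],[-3.5,0,2,0,0,0],[-3.5,0,2,0,0,0]]]' | grep -v tool_rot
python3 -m handwheel '[[[-0.5,0,0.3,0,0,0],[-1,0,0.5,0,0,0],[-1.5,0,1,0,0,0],[-2.5,0,1.5,0,0,0],[-2.5,0,1.5,0,0,0],[-2.5,0,1.5,0,0,0],[-2.5,0,1.5,0,0,0],[-2.5,0,1.5,0,0,0],[-2.5,0,1.5,0,0,0],[-2.5,0,1.5,0,0,0]]]' | grep -v tool_rot
```

```text
time: 41.73
ee_pos: [0.6588, -0.0725, 0.15]
ft_force: [0.9, -0.3, -2.5]
finger_gap: 0.0496
grip_force: 45.0
time: 42.57
ee_pos: [0.6588, -0.0724, 0.147]
ft_force: [-0.1, -0.2, -2.7]
finger_gap: 0.0498
grip_force: 45.0
```

```bash
python3 -m handwheel '[[[-0.5,0,0.3,0,0,0],[-1,0,0.5,0,0,0],[-1.5,0,1,0,0,0],[-2.5,0,1.5,0,0,0],[-2.5,0,1.5,0,0,0],[-2.5,0,1.5,0,0,0],[-2.5,0,1.5,0,0,0],[-2.5,0,1.5,0,0,0],[-2.5,0,1.5,0,0,0],[-2.5,0,1.5,0,0,0]]]' | grep -v tool_rot
python3 - <<'E'
from h import *
snap("side","s13");w=load("s13");P=cloud(w)
m=(abs(P[...,0]-.655)<.03)&(abs(P[...,1]+.085)<.03)&(P[...,2]>.17)&(P[...,2]<.24);print("cap top",np.percentile(P[m][:,2],[90,98,100]))
E
```

```text
time: 43.4
ee_pos: [0.6594, -0.0719, 0.1467]
ft_force: [-5.1, -2.8, 10.0]
finger_gap: 0.0497
grip_force: 45.0
cap top [0.21082348 0.21247069 0.21533463]
```

Foot contact at 10 N, and the cap top at 0.212 is consistent with standing on the rubber. I'll release and back out along the tool axis.

```bash
python3 -m handwheel '[[[0,0,0,0,0,0],[0,0,0,0,0,0],[0,0,0,0,0,0],[0,0,0,0,0,0],[0,0,0,0,0,0],[0,0,-10,0,0,0],[0,0,-25,0,0,0],[0,0,-50,0,0,0],[0,0,-80,0,0,0],[0,0,-110,0,0,0]]]' 74 | grep -v tool_rot
python3 - <<'E'
from opt import *
snap("side","s14");w=load("s14");P=cloud(w)
m=(abs(P[...,0]-.65)<.05)&(abs(P[...,1]+.085)<.05)&(P[...,2]>.205)&(P[...,2]<.24);print("cap top",P[m].mean(0),m.sum())
q=env.read_state()["qpos"];s=env.read_state();x=np.array(s["ee_pos"])
T1=tilt(1,30,-1);g1=grasp([.478,.429,.04],T1);Rp=tilt(60,60)
print(q,rel(x+[0,0,.12],np.array(s["tool_rot"])));path(q,[(x+.12*up,Rp),(g1+.2*up,T1)])
print(rel(g1+.2*up,T1,(x+.12*up,np.array(s["tool_rot"]))))
E
```

```text
time: 44.28
ee_pos: [0.6102, -0.1555, 0.1999]
ft_force: [0.6, -0.3, -0.8]
finger_gap: 0.074
grip_force: 0.0
cap top [ 0.6555584  -0.06771185  0.20957474] 66
[ 77.43083047  51.63761131 -52.2677766   98.87808233 -26.31840536
  54.03604014  23.22008547] (array([103.7,   0.2, -60.4]), array([0., 0., 0.]))
[ 73.8  37.9 -59.   96.3 -32.8  59.6   9.4] err 0.0
[-19.   25.3 -44.1 104.6  56.5  52.2  -1.3] err 0.0
(array([ 141.9, -406.2,  436.7]), array([ 0.583, -0.894, -2.186]))
```

```bash
python3 -m handwheel '[[[17,0,-10,0,0,0],[34,0,-20,0,0,0],[52,0,-30,0,0,0],[69,0,-40,0,0,0],[87,0,-50,0,0,0],[104,0,-60,0,0,0],[121,0,-70,0,0,0],[138,0,-80,0,0,0],[138,0,-80,0,0,0],[138,0,-80,0,0,0]]]' 74 | grep -v tool_rot
python3 - <<'E'
from opt import *
q=env.read_state()["qpos"]
T1=tilt(1,30,-1);g1=grasp([.478,.429,.04],T1)
print(q,rel(g1+.2*up,T1));path(q,[(g1+.2*up,T1)])
E
```

```text
time: 45.17
ee_pos: [0.6114, -0.1556, 0.3595]
ft_force: [-0.1, 0.3, -0.4]
finger_gap: 0.0739
grip_force: 0.0
[ 80.30996187  39.43576264 -57.73306525  94.63351785 -30.60193903
  64.69193549  13.82615878] (array([ 105.7, -399.8,  452.5]), array([ 0.582, -0.901, -2.179]))
[-18.1  25.7 -45.3 104.6  57.1  52.7  -1.7] err 0.0
```

```bash
python3 -m handwheel '[[[5,-18,20,0.026,-0.041,-0.098],[10,-36,41,0.052,-0.081,-0.196],[14,-54,61,0.079,-0.122,-0.294],[19,-72,81,0.105,-0.162,-0.392],[24,-90,102,0.131,-0.203,-0.49],[29,-108,122,0.157,-0.243,-0.588],[33,-126,143,0.183,-0.284,-0.686],[38,-144,163,0.21,-0.324,-0.784],[43,-162,183,0.236,-0.365,-0.882],[48,-180,204,0.262,-0.405,-0.981]]]' | grep -v tool_rot
python3 - <<'E'
from h import *
T1=tilt(1,30,-1);g1=grasp([.478,.429,.04],T1)
print(env.read_state()["qpos"],rel(g1+[0,0,.2],T1))
E
```

```text
time: 46.0
ee_pos: [0.5548, 0.109, 0.2972]
ft_force: [0.7, -0.1, -1.0]
finger_gap: 0.0737
grip_force: 0.0
[ 65.60645049  20.72025972 -71.48246254 112.10628986 -13.43988979
  45.03893938  34.92601193] (array([265.8,  25.5, 202.9]), array([ 0.321, -0.497, -1.195]))
```

```bash
python3 -m handwheel '[[[23,2,17,0.027,-0.042,-0.102],[45,4,34,0.055,-0.084,-0.203],[68,7,52,0.082,-0.127,-0.305],[90,9,69,0.109,-0.169,-0.406],[113,11,86,0.136,-0.211,-0.508],[136,13,103,0.164,-0.253,-0.609],[158,15,121,0.191,-0.296,-0.711],[181,17,138,0.218,-0.338,-0.813],[203,20,155,0.246,-0.38,-0.914],[226,22,172,0.273,-0.422,-1.016]]]' | grep -v tool_rot
python3 - <<'E'
from h import *
T1=tilt(1,30,-1);g1=grasp([.478,.429,.04],T1)
print(env.read_state()["qpos"],rel(g1+[0,0,.1],T1),rel(g1,T1))
for n in("top",):
    snap(n,"t15")
    for x in bottles(load("t15")): print(x)
E
```

```text
time: 46.83
ee_pos: [0.4993, 0.3819, 0.2364]
ft_force: [0.0, -0.0, -0.3]
finger_gap: 0.0744
grip_force: 0.0
[ -6.29821637  19.88564832 -51.56118261 111.7594734   49.65445082
  46.9858607   -4.40643561] (array([66. , 31.2, 98.9]), array([ 0.047, -0.072, -0.178])) (array([108.5,  18.8, 188.6]), array([ 0.047, -0.072, -0.178]))
(array([810.3, 263.1]), array([52.6, 44.2]), 50.8, 191, np.float64(0.0515))
(array([665. , 458.2]), array([45., 54.]), 17.1, 201, np.float64(0.0516))
(array([535.5, 433.9]), array([26.7, 46.6]), 1.2, 122, np.float64(0.0513))
```

```bash
python3 -m handwheel '[[[8,4,12,0.023,-0.036,-0.09],[16,8,24,0.047,-0.072,-0.178],[24,12,36,0.047,-0.072,-0.178],[33,16,49,0.047,-0.072,-0.178],[42,20,62,0.047,-0.072,-0.178],[50,24,75,0.047,-0.072,-0.178],[58,28,88,0.047,-0.072,-0.178],[66,32,99,0.047,-0.072,-0.178],[66,32,99,0.047,-0.072,-0.178],[66,32,99,0.047,-0.072,-0.178]]]' 78 45 | grep -v tool_rot
python3 - <<'E'
from h import *
T1=tilt(1,30,-1);g1=grasp([.478,.431,.04],T1)
print(env.read_state()["qpos"],rel(g1,T1))
E
```

```text
time: 47.72
ee_pos: [0.4865, 0.4286, 0.1228]
ft_force: [0.4, -0.1, 1.0]
finger_gap: 0.0778
grip_force: 0.0
[-22.6683046   33.20814472 -43.3600766  112.98148871  71.46508126
  49.7119515  -20.58557001] (array([48.2,  2.4, 86.9]), array([ 0.   , -0.007, -0.003]))
```

```bash
python3 -m handwheel '[[[6,0,11,0,0,0],[12,1,22,0,0,0],[18,1,33,0,0,0],[24,1,44,0,0,0],[30,2,54,0,0,0],[36,2,64,0,0,0],[42,2,74,0,-0.007,0],[48,2,84,0,-0.007,0],[49,2,87,0,-0.007,0],[49,2,87,0,-0.007,0]]]' | grep -v tool_rot
python3 -m handwheel '[[[0,0,0,0,0,0],[0,0,0,0,0,0],[0,0,0,0,0,0],[0,0,0,0,0,0],[0,0,0,0,0,0],[0,0,0,0,0,0],[0,0,0,0,0,0],[-2,0,-4,0,0,0],[-5,0,-8,0,0,0],[-10,0,-17,0,0,0]]]' 30 45| grep -v tool_rot
python3 -m handwheel '[[[-15,0,-26,0,0,0],[-30,0,-52,0,0,0],[-45,0,-78,0,0,0],[-60,0,-104,0,0,0],[-75,0,-130,0,0,0],[-90,0,-156,0,0,0],[-105,0,-182,0,0,0],[-120,0,-208,0,0,0],[-147,0,-255,0,0,0],[-147,0,-255,0,0,0]]]' | grep -v tool_rot
python3 - <<'E'
from opt import *
q=env.read_state()["qpos"];print(q)
Rp=tilt(60,60);p1=placeTCP(.03,-.055,.078,60)[0]
print(rel(p1+.14*up,Rp),p1);path(q,[(p1+.14*up,Rp),(p1,Rp)])
E
```

```text
time: 48.55
ee_pos: [0.4884, 0.4311, 0.0245]
ft_force: [-1.2, -0.0, 0.8]
finger_gap: 0.0778
grip_force: 0.0
time: 49.38
ee_pos: [0.4873, 0.4312, 0.0435]
ft_force: [-0.4, -1.0, -1.6]
finger_gap: 0.0497
grip_force: 45.0
time: 50.22
ee_pos: [0.4872, 0.4331, 0.3461]
ft_force: [0.7, 1.4, -0.9]
finger_gap: 0.05
grip_force: 45.0
[-12.41515478  16.87008776 -54.15940434 101.54061071  47.28622822
  61.33806785   6.01405442]
(array([-102.7, -622.6,  120.5]), array([-0.567,  0.9  ,  2.181])) [ 0.64691474 -0.1864825   0.1485    ]
[ 58.4  36.  -36.4  91.6 -44.4  65.6  19.5] err 0.0
[ 57.6  46.7 -34.9  95.6 -43.7  56.6  30.1] err 0.0
```

Run:
```python
from opt import *
q=env.read_state()["qpos"]
Rp=tilt(60,60);p1=placeTCP(.03,-.055,.078,60)[0]
print(rel(p1+.23*up,Rp));path(q,[(p1+.23*up,Rp),(p1+.1*up,Rp)])
```

```text
(array([-148.4, -621.8,   43. ]), array([-0.567,  0.9  ,  2.181]))
[ 55.6  29.7 -32.2  86.8 -47.2  73.3  13.8] err 0.0
[ 55.3  37.6 -31.5  93.3 -47.1  64.6  24.5] err 0.0
```

```bash
python3 -m handwheel '[[[-7,-28,2,-0.026,0.041,0.098],[-13,-56,4,-0.051,0.081,0.196],[-20,-84,6,-0.077,0.122,0.294],[-27,-112,8,-0.102,0.162,0.393],[-33,-140,10,-0.128,0.203,0.491],[-40,-168,12,-0.153,0.243,0.589],[-47,-196,14,-0.179,0.284,0.687],[-53,-224,16,-0.204,0.324,0.785],[-60,-252,17,-0.23,0.365,0.883],[-67,-280,19,-0.255,0.405,0.981]]]' | grep -v tool_rot
python3 - <<'E'
from opt import *
Rp=tilt(60,60);p1=placeTCP(.03,-.055,.078,60)[0]
print(env.read_state()["qpos"],rel(p1+.23*up,Rp))
E
```

```text
time: 51.05
ee_pos: [0.5581, 0.1503, 0.3557]
ft_force: [0.3, -0.2, -2.7]
finger_gap: 0.0502
grip_force: 45.0
[ 38.99034246   5.57084379 -45.52428511 107.6778553  -22.52445429
  52.16360623  45.09454441] (array([-305. , -108.8, -130.4]), array([-0.315,  0.5  ,  1.194]))
```

```bash
python3 -m handwheel '[[[-26,-9,-11,-0.027,0.042,0.101],[-52,-18,-22,-0.054,0.085,0.203],[-78,-28,-33,-0.08,0.127,0.304],[-104,-37,-44,-0.107,0.17,0.406],[-130,-46,-55,-0.134,0.212,0.507],[-156,-55,-66,-0.161,0.255,0.609],[-181,-65,-78,-0.187,0.297,0.71],[-207,-74,-89,-0.214,0.34,0.812],[-233,-83,-100,-0.241,0.382,0.913],[-259,-92,-111,-0.268,0.425,1.015]]]' | grep -v tool_rot
python3 - <<'E'
from opt import *
Rp=tilt(60,60);p1=placeTCP(.03,-.055,.078,60)[0]
print(env.read_state()["qpos"],rel(p1+.23*up,Rp))
E
```

```text
time: 51.88
ee_pos: [0.6347, -0.136, 0.3752]
ft_force: [0.8, 1.0, -1.6]
finger_gap: 0.0497
grip_force: 45.0
[ 58.13854961  29.15896252 -30.01896056  90.70592887 -43.34913851
  73.68126762  28.87116905] (array([-24.5,  30.6, -34.3]), array([-0.047,  0.076,  0.177]))
```

```bash
python3 -m handwheel '[[[-12,15,-17,-0.024,0.038,0.09],[-24,31,-34,-0.047,0.076,0.177],[-24,31,-34,-0.047,0.076,0.177],[-24,31,-34,-0.047,0.076,0.177],[-24,31,-34,-0.047,0.076,0.177],[-24,31,-34,-0.047,0.076,0.177],[-24,31,-34,-0.047,0.076,0.177],[-24,31,-34,-0.047,0.076,0.177],[-24,31,-34,-0.047,0.076,0.177],[-24,31,-34,-0.047,0.076,0.177]]]' | grep -v tool_rot
python3 - <<'E'
from opt import *
Rp=tilt(60,60);p1=placeTCP(.03,-.055,.078,60)[0]
print(env.read_state()["qpos"],rel(p1+.015*up,Rp))
snap("side","s16",(200,40,440,240),3)
E
```

```text
time: 52.72
ee_pos: [0.6476, -0.1836, 0.3793]
ft_force: [-0.1, -0.1, -1.7]
finger_gap: 0.0497
grip_force: 45.0
[ 59.87682919  33.02846579 -28.0308117   87.02234124 -46.42574597
  76.23024289  22.39628602] (array([-188.2,    0.2,  105.7]), array([-0.003,  0.001,  0.005]))
```

View pics/s16.png

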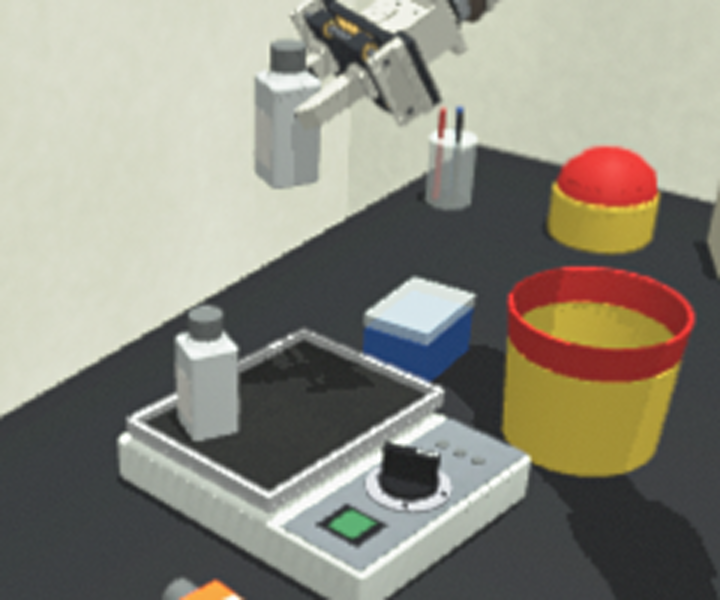

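Bottle0 stands at (207,385) and bottle1 hangs upright at (287,120). I'll lower it the same way.

```bash
python3 -m handwheel '[[[-24,0,13,0,0,0],[-48,0,27,0,0,0],[-72,0,41,0,0,0],[-96,0,54,0,0,0],[-120,0,68,0,0,0],[-140,0,79,0,0,0],[-160,0,90,0,0,0.005],[-175,0,98,-0.003,0,0.005],[-188,0,106,-0.003,0,0.005],[-188,0,106,-0.003,0,0.005]]]' | grep -v tool_rot
python3 -m handwheel '[[[-2,0,1,0,0,0],[-4,0,2,0,0,0],[-6,0,3.5,0,0,0],[-8,0,4.5,0,0,0],[-9,0,5,0,0,0],[-10,0,6,0,0,0],[-10,0,6,0,0,0],[-10,0,6,0,0,0],[-10,0,6,0,0,0],[-10,0,6,0,0,0]]]' | grep -v tool_rot
python3 -m handwheel '[[[-0.5,0,0.3,0,0,0],[-1,0,0.5,0,0,0],[-1.5,0,1,0,0,0],[-2.5,0,1.5,0,0,0],[-2.5,0,1.5,0,0,0],[-2.5,0,1.5,0,0,0],[-2.5,0,1.5,0,0,0],[-2.5,0,1.5,0,0,0],[-2.5,0,1.5,0,0,0],[-2.5,0,1.5,0,0,0]]]' | grep -v tool_rot
```

```text
time: 53.6
ee_pos: [0.6454, -0.1862, 0.1596]
ft_force: [-0.9, 0.0, -2.2]
finger_gap: 0.0499
grip_force: 45.0
time: 54.43
ee_pos: [0.647, -0.1864, 0.1516]
ft_force: [0.3, 0.4, -3.0]
finger_gap: 0.0497
grip_force: 45.0
time: 55.27
ee_pos: [0.647, -0.1863, 0.1486]
ft_force: [0.2, 0.0, -0.9]
finger_gap: 0.0496
grip_force: 45.0
```

```bash
python3 -m handwheel '[[[-0.4,0,0.2,0,0,0],[-0.8,0,0.5,0,0,0],[-1.2,0,0.7,0,0,0],[-1.5,0,1,0,0,0],[-1.5,0,1,0,0,0],[-1.5,0,1,0,0,0],[-1.5,0,1,0,0,0],[-1.5,0,1,0,0,0],[-1.5,0,1,0,0,0],[-1.5,0,1,0,0,0]]]' | grep -v tool_rot
python3 - <<'E'
from h import *
snap("side","s17");w=load("s17");P=cloud(w)
m=(abs(P[...,0]-.642)<.03)&(abs(P[...,1]+.2)<.03)&(P[...,2]>.17)&(P[...,2]<.24);print("cap top",np.percentile(P[m][:,2],[90,98,100]))
E
```

```text
time: 56.1
ee_pos: [0.6471, -0.1862, 0.147]
ft_force: [-1.0, -0.5, 0.4]
finger_gap: 0.0499
grip_force: 45.0
cap top [0.21123538 0.2124124  0.2134402 ]
```

```bash
python3 -m handwheel '[[[-0.4,0,0.2,0,0,0],[-0.8,0,0.5,0,0,0],[-0.8,0,0.5,0,0,0],[-0.8,0,0.5,0,0,0],[-0.8,0,0.5,0,0,0],[-0.8,0,0.5,0,0,0],[-0.8,0,0.5,0,0,0],[-0.8,0,0.5,0,0,0],[-0.8,0,0.5,0,0,0],[-0.8,0,0.5,0,0,0]]]' | grep -v tool_rot
python3 -m handwheel '[[[0,0,0,0,0,0],[0,0,0,0,0,0],[0,0,0,0,0,0],[0,0,0,0,0,0],[0,0,0,0,0,0],[0,0,-10,0,0,0],[0,0,-25,0,0,0],[0,0,-50,0,0,0],[0,0,-80,0,0,0],[0,0,-110,0,0,0]]]' 74 | grep -v tool_rot
python3 -m handwheel '[[[17,0,-10,0,0,0],[34,0,-20,0,0,0],[52,0,-30,0,0,0],[69,0,-40,0,0,0],[87,0,-50,0,0,0],[104,0,-60,0,0,0],[121,0,-70,0,0,0],[138,0,-80,0,0,0],[138,0,-80,0,0,0],[138,0,-80,0,0,0]]]' 74 | grep -v tool_rot
python3 - <<'E'
from opt import *
snap("side","s18",(200,40,440,240),3);w=load("s18");P=cloud(w)
for x,y in((.65,-.075),(.64,-.195)):
    m=(abs(P[...,0]-x)<.05)&(abs(P[...,1]-y)<.05)&(P[...,2]>.205)&(P[...,2]<.24);c=P[m].mean(0);d=c[:2]-PC;print("cap top",c,m.sum(),"platform",d@PX,d@PY)
q=env.read_state()["qpos"];print(q)
for y in(102.8,):
    K=down(y);print(rel([.454,-.1245,.30],K));path(q,[([.454,-.1245,.3],K),([.454,-.1245,.083],K),([.454,-.1245,.083],down(y-79))])
E
```

```text
time: 56.98
ee_pos: [0.6471, -0.1861, 0.1469]
ft_force: [-4.0, -0.7, 6.5]
finger_gap: 0.0499
grip_force: 45.0
time: 57.82
ee_pos: [0.5984, -0.2693, 0.2016]
ft_force: [0.7, 0.4, -0.2]
finger_gap: 0.0738
grip_force: 0.0
time: 58.65
ee_pos: [0.5997, -0.2689, 0.3622]
ft_force: [-0.2, -0.2, -0.3]
finger_gap: 0.0739
grip_force: 0.0
cap top [ 0.65523293 -0.06739717  0.20986405] 65 platform 0.03251940726422306 0.07933370113767232
cap top [ 0.64273968 -0.18253413  0.20997164] 57 platform 0.0321266809849202 -0.03647554179401201
[ 65.13231504  36.34433138 -25.15091654  83.42039497 -43.65201733
  82.74258449  26.08018372]
(array([ -26.4, -198. ,   75.5]), array([ 1.187, -0.518, -2.061]))
[ 56.4   7.8 -47.6 107.7   6.2  67.2 109.5] err 0.0
[ 45.   26.  -39.5 120.   24.6  42.1  92.5] err 0.0
[ 29.3  22.3 -19.6 119.8  11.5  39.6  26. ] err 0.0
```

View pics/s18.png

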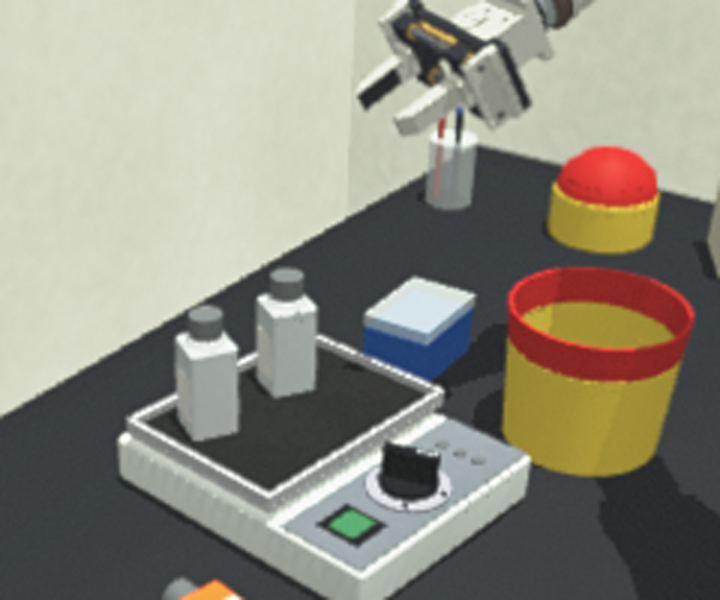

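Both bottles stand on the platform at (207,385) and (287,340), and the fingers are clear. Now the knob, approached along its present bar direction of 193.9°.

```bash
python3 -m handwheel '[[[-1,-9,2,0.053,-0.023,-0.093],[-2,-18,5,0.107,-0.047,-0.185],[-4,-27,8,0.16,-0.07,-0.278],[-5,-36,10,0.214,-0.093,-0.371],[-6,-45,12,0.267,-0.117,-0.464],[-7,-54,14,0.32,-0.14,-0.556],[-8,-63,17,0.374,-0.163,-0.649],[-10,-71,20,0.427,-0.186,-0.742],[-11,-80,24,0.481,-0.21,-0.835],[-12,-89,28,0.534,-0.233,-0.927]]]' 34 40 | grep -v tool_rot
python3 - <<'E'
from h import *
print(env.read_state()["qpos"],rel([.454,-.1245,.30],down(103.5)))
E
```

```text
time: 59.53
ee_pos: [0.5307, -0.2083, 0.3344]
ft_force: [-0.0, 1.3, 0.7]
finger_gap: 0.0341
grip_force: 0.0
[ 57.64481596  33.6771678  -32.66506708  79.54683718 -15.60851885
  91.40735279  64.18853187] (array([ 78.6, -35.9,  81.5]), array([ 0.655, -0.283, -1.142]))
```

```bash
python3 -m handwheel '[[[7,-3,7,0.056,-0.024,-0.097],[13,-6,14,0.111,-0.048,-0.194],[20,-9,21,0.167,-0.072,-0.291],[27,-12,28,0.223,-0.096,-0.388],[33,-15,35,0.278,-0.12,-0.485],[40,-18,42,0.334,-0.144,-0.582],[47,-21,48,0.39,-0.168,-0.68],[53,-24,55,0.445,-0.192,-0.777],[60,-27,62,0.501,-0.216,-0.874],[67,-31,69,0.557,-0.241,-0.971]]]' | grep -v tool_rot
python3 - <<'E'
from h import *
print(rel([.454,-.1245,.20],down(103.5)))
E
```

```text
time: 60.37
ee_pos: [0.4654, -0.1364, 0.3058]
ft_force: [0.1, 1.1, 0.3]
finger_gap: 0.0336
grip_force: 0.0
(array([  5.3,   2.6, 107. ]), array([ 0.098, -0.042, -0.17 ]))
```

```bash
python3 -m handwheel '[[[2,1,15,0.05,-0.02,-0.085],[5,3,30,0.098,-0.042,-0.17],[5,3,50,0.098,-0.042,-0.17],[5,3,70,0.098,-0.042,-0.17],[5,3,90,0.098,-0.042,-0.17],[5,3,107,0.098,-0.042,-0.17],[5,3,107,0.098,-0.042,-0.17],[5,3,107,0.098,-0.042,-0.17],[5,3,107,0.098,-0.042,-0.17],[5,3,107,0.098,-0.042,-0.17]]]' | grep -v tool_rot
python3 - <<'E'
from h import *
print(env.read_state()["qpos"],rel([.454,-.1245,.083],down(103.5)))
snap("top","t19")
print([lockangle(load(n)) for n in("s18",)])
E
```

```text
time: 61.2
ee_pos: [0.4558, -0.1249, 0.2021]
ft_force: [0.8, -0.6, 1.0]
finger_gap: 0.0344
grip_force: 0.0
[ 52.25994343  15.08450995 -45.75164045 114.58460839  13.06226076
  55.36460342 103.21162993] (array([  1.9,   0.8, 119. ]), array([-0.   ,  0.002, -0.005]))
[(91, array([ 0.44847514, -0.12221558]), np.float64(-166.8052643226351))]
```

```bash
python3 -m handwheel '[[[2,1,20,0,0,0],[2,1,40,0,0,0],[2,1,60,0,0,0],[2,1,80,0,0,0],[2,1,95,0,0,0],[2,1,108,0,0,0],[2,1,119,0,0,0],[2,1,119,0,0,0],[2,1,119,0,0,0],[2,1,119,0,0,0]]]' | grep -v tool_rot
python3 -m handwheel '[[[0,0,0,0,0,0],[0,0,0,0,0,0],[0,0,0,0,0,0],[0,0,0,0,0,0],[0,0,0,0,0,0],[0,0,0,0,0,0],[0,0,0,0,0,0],[0,0,0,0,0,0],[0,0,0,0,0,0],[0,0,0,0,0,0]]]' 0 40 | grep -v tool_rot
python3 -m handwheel '[[[0,0,0,0,0,0.1],[0,0,0,0,0,0.2],[0,0,0,0,0,0.3],[0,0,0,0,0,0.4],[0,0,0,0,0,0.5],[0,0,0,0,0,0.6],[0,0,0,0,0,0.7],[0,0,0,0,0,0.8],[0,0,0,0,0,0.9],[0,0,0,0,0,1.0]]]' | grep -v tool_rot
python3 -m handwheel '[[[0,0,0,0,0,0.1],[0,0,0,0,0,0.2],[0,0,0,0,0,0.3],[0,0,0,0,0,0.38],[0,0,0,0,0,0.38],[0,0,0,0,0,0.38],[0,0,0,0,0,0.38],[0,0,0,0,0,0.38],[0,0,0,0,0,0.38],[0,0,0,0,0,0.38]]]'
```

```text
time: 62.08
ee_pos: [0.4537, -0.1242, 0.0829]
ft_force: [-0.3, -0.0, 0.5]
finger_gap: 0.0339
grip_force: 0.0
time: 62.92
ee_pos: [0.4533, -0.1246, 0.0826]
ft_force: [-1.2, -2.6, 5.8]
finger_gap: 0.0136
grip_force: 40.0
time: 63.75
ee_pos: [0.4532, -0.1249, 0.0826]
ft_force: [-2.0, -2.6, 5.1]
finger_gap: 0.0134
grip_force: 40.0
time: 64.58
ee_pos: [0.4531, -0.1251, 0.0826]
tool_rot: [[-0.409, 0.912, 0.001], [0.912, 0.409, -0.001], [-0.001, 0.001, -1.0]]
ft_force: [-0.8, -2.5, 5.0]
finger_gap: 0.0139
grip_force: 40.0
```

```bash
python3 -m handwheel '[[[0,0,0,0,0,0],[0,0,0,0,0,0],[0,0,0,0,0,0],[0,0,0,0,0,0],[0,0,-20,0,0,0],[0,0,-50,0,0,0],[0,0,-90,0,0,0],[0,0,-130,0,0,0],[0,0,-170,0,0,0],[0,0,-210,0,0,0]]]' 34 | grep -v tool_rot
python3 -m handwheel '[[[0,0,-20,0,0,0],[0,0,-40,0,0,0],[0,0,-50,0,0,0],[0,0,-50,0,0,0],[0,0,-50,0,0,0],[0,0,-50,0,0,0],[0,0,-50,0,0,0],[0,0,-50,0,0,0],[0,0,-50,0,0,0],[0,0,-50,0,0,0]]]' | grep -v tool_rot
python3 - <<'E'
from h import *
snap("side","s20",None,1.4);w=load("s20");print(lockangle(w));P=cloud(w)
for x,y in((.65,-.075),(.64,-.195)):
    m=(abs(P[...,0]-x)<.05)&(abs(P[...,1]-y)<.05)&(P[...,2]>.205)&(P[...,2]<.24);print(P[m].mean(0),m.sum())
snap("top","t20",(340,180,500,330),4);P=cloud(load("t20"));m=(np.hypot(P[...,0]-.402,P[...,1]+.408)<.07);print(np.percentile(P[m][:,2],[5,50,95,100]))
E
```

```text
time: 65.42
ee_pos: [0.4522, -0.1236, 0.2939]
ft_force: [1.3, -0.8, -0.5]
finger_gap: 0.0337
grip_force: 0.0
time: 66.25
ee_pos: [0.4525, -0.1241, 0.3415]
ft_force: [-0.4, -0.6, -0.1]
finger_gap: 0.0341
grip_force: 0.0
(65, array([ 0.44865162, -0.12141321]), np.float64(112.89513590000128))
[ 0.655686   -0.06744578  0.20985579] 64
[ 0.64311341 -0.1821555   0.20961492] 59
[0.00491239 0.07963793 0.08715035 0.0915781 ]
```

View pics/t20.png

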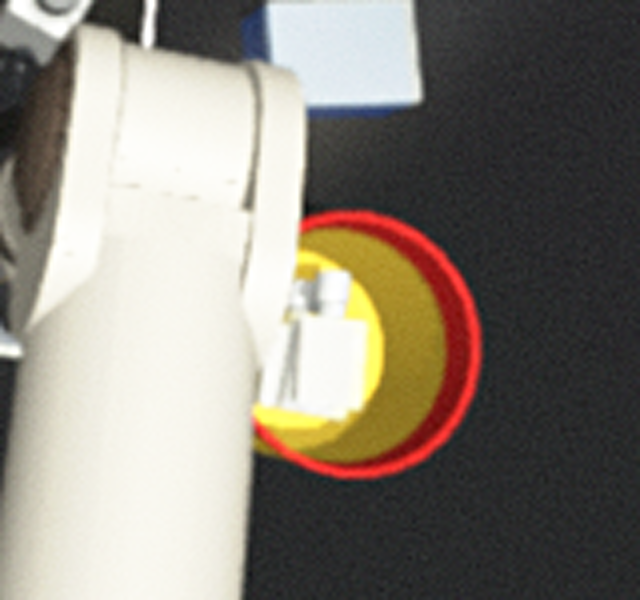

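The knob bar is back at 112.9°, which is locked. The flasks are stacked in the bin at (330,350), top surface 87 mm up, which fits three. Both bottles stand and the fingers are clear, so I'm handing in.

```bash
python3 -c "
from workcell import env
print(env.hand_in())"
```

```text
the job is handed in; nothing more can be done
None
```

I handed the job in at about 66 s: the knob was unlocked and is locked again, all three flasks are in the bin, both bottles stand upright on the platform, and I left the tube rack and tip box alone; the hand-in returned no verdict.

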